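Test copper vent sleeves on a leaning gauge pin and sort them

TASK

Take the two copper sleeves one at a time: slide each down over the leaning gauge pin as far as it will go, and put it away before trying the other. Stand the one that goes fully home on the pin's seat upright in the middle of the scanner's round white pad with its white stripe facing the scanner window; put the one that stops partway in the red reject tray. Leave everything else on the bench where it is.

Things in the scene. Friction and masses are not known exactly. Their poses are not given: they have to be found in the camera images.
- sleeve_a: one upright copper tube, open at both ends, 34 mm outside diameter, 45 mm tall, 0.2 kg, on the bench at the robot's right (-y). One of the two has a 23.5 mm bore and fits the gauge pin, the other 18 mm and does not; which is not told. Origin: centre of its underside; z along its axis, up; its x axis points to the white stripe, 8 mm wide, down its side (with a tick on the top rim)
- sleeve_b: the other upright copper tube, open at both ends, 34 mm outside diameter, 45 mm tall, 0.2 kg, on the bench at the robot's right (-y). One of the two has a 23.5 mm bore and fits the gauge pin, the other 18 mm and does not; which is not told. Origin: centre of its underside; z along its axis, up; its x axis points to the white stripe, 8 mm wide, down its side (with a tick on the top rim)
- sleeve_a_mark (a point): point on the white stripe of sleeve_a: on the outer wall, 17 mm from the axis, 30 mm above the underside
- sleeve_b_mark (a point): point on the white stripe of sleeve_b: on the outer wall, 17 mm from the axis, 30 mm above the underside
- pin: steel gauge pin, leaning 30 degrees, tip towards the robot's right, on a fixed stand. Origin: centre of the flat seat (44 mm across, 50 mm above the bench) at its foot; z: from seat to tip. 20 mm diameter to 30 mm from the seat, cone to 16 mm at 38, 16 mm to 50, taper to 8 mm at the tip (60). The wide sleeve slides down to the seat; the tight one stops on the cone, about 33 mm from the seat
- gauge: the pin's fixed stand: green base plate 110 x 90 x 16 mm with a grey post; origin on the bench right under the middle of the pin's seat; the pin's tip leans towards its -x
- scanner: fixed scanner station at the robot's left (+y): a yellow block, 60 x 85 x 78 mm, with a black window, on a thin steel strip with a round white pad in front of the window. Origin: on the bench under the middle of the pad; its x axis points level from the pad to the window
- pad (a point): middle of the top of the round white pad, 58 mm across, 4 mm above the bench; the window's face is 74 mm from it along the scanner's +x
- window (a point): middle of the scanner's window, 75 mm from the middle of the pad along the scanner's +x, 34 mm above the bench
- reject_tray: fixed red reject tray at the robot's left (+y), open on top, 140 x 140 mm outside, 30 mm high, walls and floor 4 to 5 mm thick. Origin: centre of its underside
- core_box: bystander: white resin core box half, 150 x 200 x 60 mm, at the back of the bench; origin under its centre
- iron_weight: bystander: dark cast iron weight with a knob, 60 mm across, 62 mm high; origin under its centre
- vent_tube: bystander: copper vent tube 18 mm across standing on a 34 mm square foot, 130 mm high; origin under its centre
- draw_spike: bystander: brass draw spike lying on the bench, about 141 mm long, 22 mm high; origin under its middle
- wrench: bystander: steel wrench lying at the left; origin under it
- release_jar: bystander: amber jar, 64 mm across, 90 mm high; origin under its centre
- shim_block: bystander: pale wooden block 50 x 90 x 30 mm at the back; origin under its centre
Not all that is in view belongs to the job. Leave any blue or yellow look-alike of the sleeve_a alone. What is shaped like the sleeve_b but purple is not meant.

How it is judged:
By the outcome, as a careful person would: the job done as asked, in the order asked, and still so for the second after the job is handed in, with the robot touching nothing.
It also fails if it takes over 72 s, if anything falls off the work surface, if the arm or the gripper's body presses on something with over 40 N, if the wrist force passes 120 N, or if a joint passes its speed limit or range.

ROBOT

A 6-joint arm with a two-finger parallel gripper is mounted at the origin on the work surface. World frame = base frame: x ahead of the robot, y to its left, z up, the work surface at z = 0. Lengths are in m, angles in rad, forces in N, time in s.
With the tool pointing down it reaches from about 0.3 to 0.875 m from the base axis. Payload 6.4 kg.
Tool frame: the origin (TCP) lies midway between the tips of the shut fingers; the grasp point (between the pads) lies 19 mm behind it; z points along the fingers, y is the direction in which the jaws open and shut (so a half turn about z gives the same grasp; the last joint's range is limited). The gripper opens to 88 mm and grips with 3 to 60 N. Pads are 18 mm wide; open, the fingers measure 123 mm over their backs; the gripper's body (75 mm by 187 mm) begins 45 mm behind the grasp point.
Start: joints at [1.129, 0.181, 1.607, -0, 1.354, -0.206], TCP at [0.134, 0.559, 0.239] pointing down, gripper open.
Joint ranges: [-2.99, 2.99], [-0.89, 2.07], [0.3, 2.58], [-1.14, 4.28], [0, 2.63], [-3.12, 3.12]. Speed limits (rad/s): [2.57, 2.57, 3.01, 3.14, 3.14, 3.14].

INTERFACE

Orientations are given as a 3x3 rotation matrix whose columns are the frame's x, y, z axes.
In Python, from cell import bot gives the robot as it stands.
- The arm moves only by the shell command python3 -m jog 'ROWS'. ROWS is JSON, a list that holds one entry, the list of rows, each a list of 7 numbers: the shift along the tool's x, y, z in m, then the turn, a rotation vector about the tool's x, y, z in rad, then the finger opening in m, from 0 to 0.0881. A call has exactly 10 rows; each row shifts and turns the commanded pose from where the row before left it, along the tool's axes as they then stand; what a row does not reach is not made up. A row lasts 1/12 s, in which the tool goes at most 41.7 mm and 7.16 degrees, less where a joint would pass 70% of its speed; a pose out of reach is approached as far as the arm can. A call is refused whole if a number of a shift passes 0.0417 or a number of a turn 0.125, either way. A call with a gripper value outside its range is refused whole. The fingers move at their own pace and stop on an object; the grip force is fixed at half the most. Time passes only in rows, so rows that do not move let the fingers close, or fill a call up. It gives the time, the measured TCP pose, the force and the opening at its end, in the units of the state.
- bot.get_obs(): the state, without advancing time (a new reading comes with each control period).
- bot.get_image(name): name is "scene" or "top" or "wrist"; returns a dict with "pixels" (384x512x3 uint8, red, green, blue), "depth" (384x512 float32, m along the optical axis (not along the pixel's ray), 0 where there is no reading), "camera_matrix" (3x3 intrinsics, pixels), "distortion" ([k1, k2, p1, p2, k3] as OpenCV has them; the pictures are not rectified), "R" (3x3) and "t" (3): a world point X has camera coordinates R X + t. Camera axes: x right, y down, z forward; pixel columns grow to the right and rows downward; lengths in m; the calibration is good to about 2 mm. A picture is of the moment at which its call begins.
- bot.job_done(): hands the job in, once; it reports no verdict.
Trained networks look in a picture, given as the dict that the camera call returned (one of the last four; its "shot" number tells which), for a name from the list of things; names that differ only in an ending like _2 or _b are one class to them, and where a whole thing is asked for, a point or a joint stands for the part that bears it (a point fixed in the world has none). Each returns a list of dicts, best first, with "conf" (0 to 1); they miss things now and then, are a little off and sometimes report something else, mostly with a low value. They report only what shows in the picture. A call takes as long as a camera call. They do not tell look-alikes from the thing itself.
- bot.spot_in(thing, picture): "at" ([column, row] in pixels, amid what is visible of it).
- bot.cut_out(thing, picture): "region" (384x512 bool, what is visible of it) and "at" ([column, row] in pixels, amid what is visible of it).
The state is a dict: "clock": time; "joint_positions": joint angles; "joint_vel": joint speeds; "joint_torque": joint torques, N m; "tool_pos": TCP position; "ee_rot": TCP orientation; "force": force on the tool from outside, world axes, zero at the start; "torque": the same for the moment, N m; "finger_gap": finger opening in m.
Only numpy, scipy, OpenCV 4.12 (cv2) and the standard library are available. Lean on these libraries where they do the work, as an engineer would, in place of code of your own. Each camera call takes 0.05 s, during which the arm holds its last target.

## Working session

There is one attempt and no reset: what is moved stays moved. The work goes in short steps, Python scripts to look and compute and a shell command to move; the robot and the scene stay as the last step left them, time stands still between calls to the robot, and variables do not carry over. Pictures are saved under pics/ and viewed, and the job is handed in when it is done.

```bash
ls -la; mkdir -p pics
cat > h.py <<'E'
import numpy as np, cv2
from cell import bot
def save(im,name,crop=None,scale=1.5):
    p=im["pixels"][:,:,::-1]
    if crop: 
        c0,r0,c1,r1=crop; p=p[r0:r1,c0:c1]
    p=cv2.resize(p,None,fx=scale,fy=scale,interpolation=cv2.INTER_CUBIC)
    cv2.imwrite("pics/"+name+".png",p)
def ray(im,uv):
    uv=np.asarray(uv,float).reshape(-1,1,2)
    n=cv2.undistortPoints(uv,im["camera_matrix"],im["distortion"]).reshape(-1,2)
    return n
def world(im,uv,depth=None):
    n=ray(im,uv); uv=np.asarray(uv,float).reshape(-1,2)
    if depth is None:
        depth=np.array([im["depth"][int(round(v)),int(round(u))] for u,v in uv])
    P=np.c_[n*np.reshape(depth,(-1,1)),np.ones(len(n))*depth]
    return (P-im["t"])@im["R"]
def atz(im,uv,z):
    n=ray(im,uv); d=np.c_[n,np.ones(len(n))]@im["R"]; c=-im["R"].T@im["t"]
    return c+d*((z-c[2])/d[:,2])[:,None]
def cloud(im):
    v,u=np.mgrid[0:384,0:512]
    uv=np.stack([u.ravel(),v.ravel()],1)
    return world(im,uv,im["depth"].ravel()).reshape(384,512,3)
def proj(im,X):
    r,_=cv2.Rodrigues(np.asarray(im["R"],float))
    return cv2.projectPoints(np.asarray(X,float).reshape(-1,1,3),r,np.asarray(im["t"],float),im["camera_matrix"],im["distortion"])[0].reshape(-1,2)
E
python3 - <<'E'
from h import *
o=bot.get_obs(); print({k:np.round(v,3).tolist() for k,v in o.items()})
for n in ["scene","top","wrist"]:
    im=bot.get_image(n); save(im,n+"0"); print(n,np.round(-im["R"].T@im["t"],3),np.round(im["R"],2).tolist(), np.round(im["camera_matrix"][0,0]))
E
```

```text
total 12
drwxr-xr-x  3 agent agent 4096 Dec  6 10:47 .
drwxr-xr-x 23 root  root  4096 Dec  6 10:47 ..
drwxr-xr-x  2 agent agent 4096 Dec  6 10:47 pics
{'clock': 0.0, 'joint_positions': [1.129, 0.182, 1.608, 0.0, 1.354, -0.206], 'joint_vel': [-0.001, 0.0, 0.0, -0.001, -0.0, 0.001], 'joint_torque': [0.0, -43.387, -34.185, 0.07, 0.038, -0.0], 'tool_pos': [0.134, 0.559, 0.238], 'ee_rot': [[-0.972, 0.234, -0.001], [0.234, 0.972, -0.002], [0.0, -0.002, -1.0]], 'force': [-0.148, 0.73, -0.164], 'torque': [-0.01, -0.018, 0.006], 'finger_gap': 0.088}
scene [1.038 0.531 0.773] [[-0.77, 0.64, 0.02], [0.44, 0.54, -0.72], [-0.47, -0.54, -0.7]] 364.0
top [ 0.381 -0.028  1.328] [[-0.03, -1.0, -0.0], [-0.99, 0.03, -0.14], [0.14, 0.0, -0.99]] 384.0
wrist [0.071 0.574 0.384] [[0.23, 0.97, -0.0], [0.94, -0.23, 0.26], [0.25, -0.06, -0.97]] 346.0
```

View pics/scene0.png

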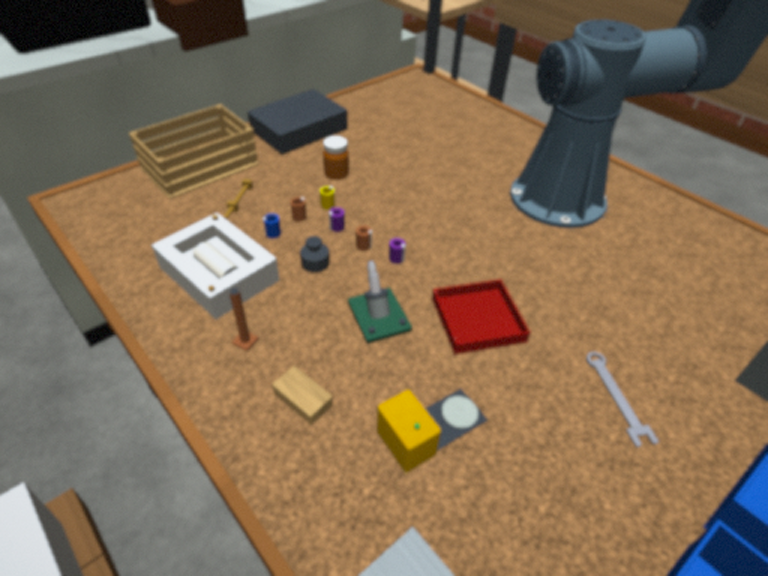

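View pics/top0.png

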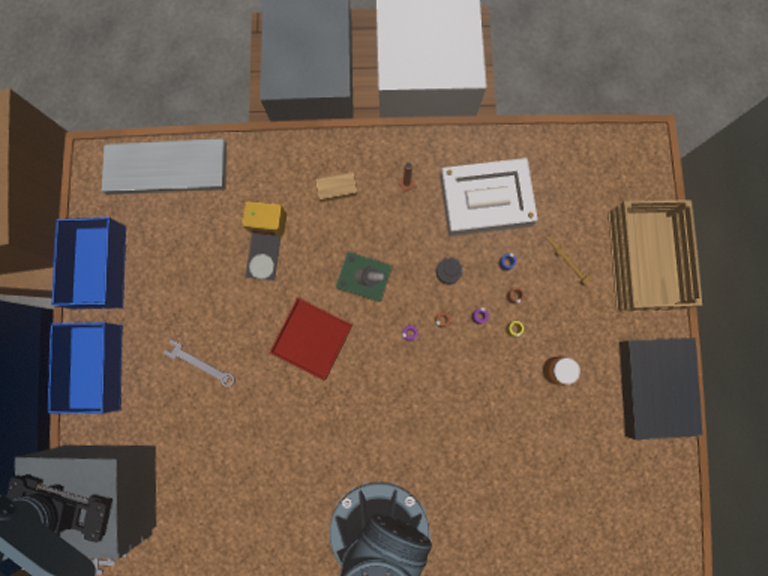

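View pics/wrist0.png

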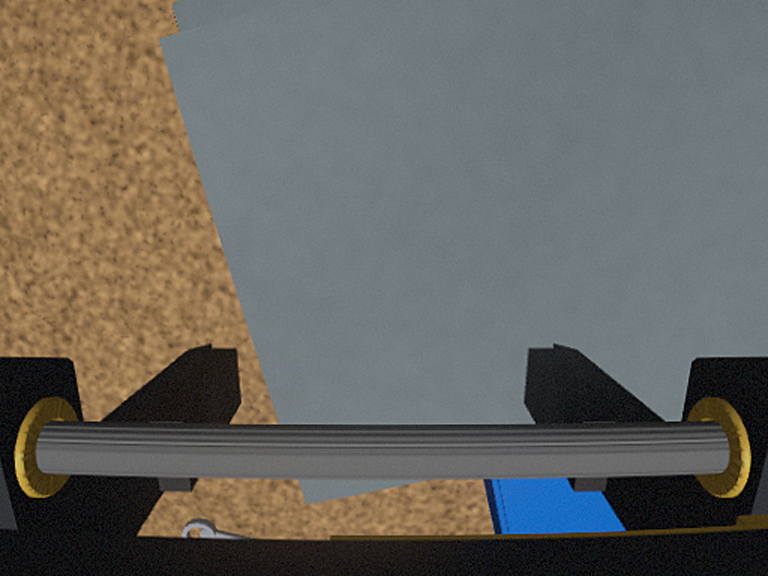

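The scene shows the copper sleeves at about (298,208) and (363,238) in the enlarged scene view, and at (515,296) and (441,320) in the enlarged top view. Blue (508,262), yellow (516,328) and two purple (480,315), (410,333) look-alikes are nearby. I'll enlarge this area and measure.

Run:
```python
from h import *
s=bot.get_image("scene"); t=bot.get_image("top")
save(t,"top_sl",(255,160,365,240),7); save(s,"sc_sl",(160,110,290,190),6)
for im,n in((s,"s"),(t,"t")):
    C=cloud(im); np.save("cl_"+n,C)
    for th in ["sleeve_a","pin","gauge","scanner","reject_tray","pad","window","sleeve_a_mark"]:
        try:
            for d in bot.cut_out(th,im)[:8] if th not in("pad","window","sleeve_a_mark") else bot.spot_in(th,im)[:6]:
                u,v=d["at"]; print(n,th,round(d["conf"],2),np.round(d["at"],1),np.round(world(im,[[u,v]])[0],3), np.round(C[d["region"]].mean(0),3) if "region" in d else "")
        except Exception as e: print(th,e)
```

```text
s sleeve_a 0.74 [178.8 148. ] [ 0.613 -0.304  0.044] [ 0.604 -0.307  0.03 ]
s sleeve_a 0.71 [222.8 144.4] [ 0.49  -0.234  0.042] [ 0.486 -0.233  0.034]
s sleeve_a 0.64 [219.2 130.7] [ 0.45  -0.308  0.036] [ 0.455 -0.31   0.035]
s sleeve_a 0.62 [200.2 135.4] [ 0.513 -0.33   0.033] [ 0.528 -0.32   0.026]
s sleeve_a 0.61 [243.6 158.5] [ 0.476 -0.145  0.033] [ 0.475 -0.153  0.029]
s sleeve_a 0.59 [263.3 166.2] [ 0.457 -0.073  0.04 ] [ 0.449 -0.076  0.031]
s pin 0.56 [250.9 188.5] [0.57  0.001 0.072] [ 0.57  -0.005  0.067]
s gauge 0.72 [253.  209.7] [0.587 0.032 0.024] [0.587 0.026 0.029]
s gauge 0.71 [319.4 211. ] [0.43  0.139 0.001] [0.437 0.142 0.013]
s gauge 0.68 [200.1 261.7] [0.798 0.084 0.031] [0.798 0.09  0.033]
s scanner 0.92 [281.3 282.9] [0.709 0.267 0.077] [0.69  0.257 0.044]
s reject_tray 0.6 [321.3 212. ] [0.431 0.147 0.005] [0.437 0.141 0.013]
s reject_tray 0.48 [202.9 259. ] [0.789 0.083 0.032] [0.798 0.089 0.031]
s reject_tray 0.41 [253.8 207.1] [0.584 0.032 0.032] [0.585 0.026 0.029]
s pad 0.59 [280.3 282. ] [0.709 0.263 0.077] 
s window 0.92 [277.6 284.3] [0.719 0.265 0
[... 672 characters left out ...]
.577 0.018 0.029]
t gauge 0.63 [243.2 185.9] [0.566 0.015 0.055] [0.578 0.017 0.029]
t scanner 0.74 [175.9 160.1] [0.672 0.254 0.001] [0.67  0.248 0.039]
t scanner 0.47 [378.  174.4] [ 0.6   -0.457  0.013] [ 0.594 -0.456  0.033]
t reject_tray 0.96 [207.2 229. ] [0.427 0.144 0.002] [0.439 0.144 0.011]
t reject_tray 0.46 [176.6 161.7] [0.666 0.251 0.002] [0.669 0.247 0.04 ]
t pad 0.79 [173.6 155. ] [0.683 0.255 0.035] 
t window 0.57 [177.3 155.3] [0.681 0.241 0.039] 
t sleeve_a_mark 0.58 [335.7 173. ] [ 0.612 -0.311 -0.005] 
t sleeve_a_mark 0.52 [343.2 195.4] [ 0.531 -0.331  0.003] 
t sleeve_a_mark 0.32 [207.2 228.2] [0.429 0.144 0.004] 
t sleeve_a_mark 0.2 [380.5 178.5] [ 0.586 -0.466  0.011]
```

View pics/top_sl.png

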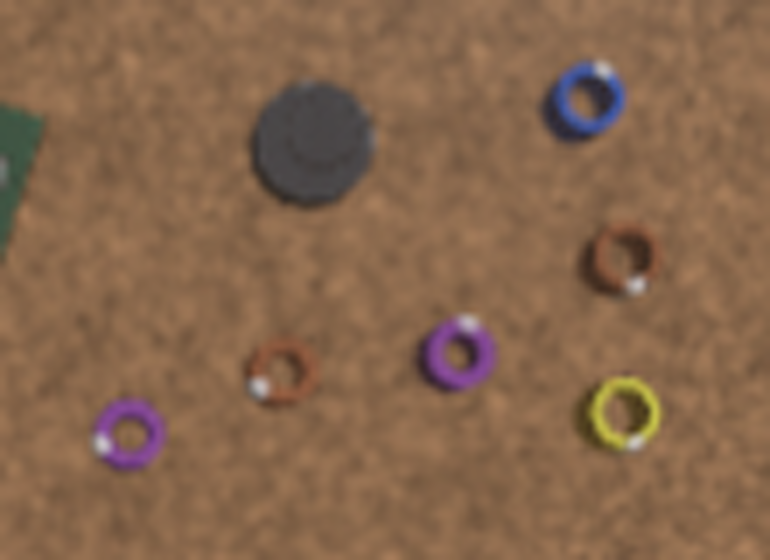

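View pics/sc_sl.png

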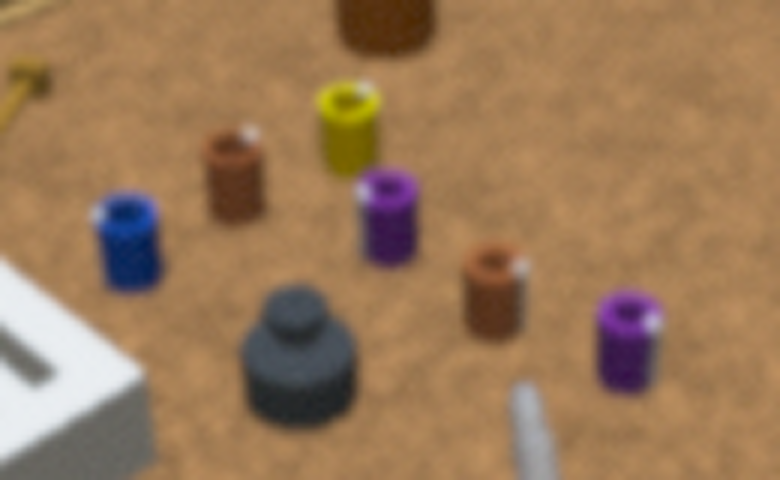

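In the top crop, the two copper sleeves are at original pixels (344,197) and (295,213). Both have a copper wall and a white tick. Blue (339,174), yellow (344,219) and purple (320,211), (273,222) don't match the description. Next I'll measure the positions.

```bash
cat > m1.py <<'E'
from h import *
t=bot.get_image("top"); s=bot.get_image("scene")
for im,n in((t,"t"),(s,"s")):
    C=cloud(im); hsv=cv2.cvtColor(im["pixels"],cv2.COLOR_RGB2HSV)
    pts={}
    H,S,V=[hsv[:,:,i].astype(int) for i in range(3)]
    # objects higher than 15mm in sleeve region
    m=((C[:,:,2]>0.018)&(C[:,:,2]<0.2)&(C[:,:,0]>0.3)&(C[:,:,0]<0.85)&(abs(C[:,:,1])<0.5)).astype(np.uint8)
    k,l,st,ce=cv2.connectedComponentsWithStats(m)
    for i in range(1,k):
        if st[i,4]<25: continue
        q=C[l==i]; top=q[q[:,2]>np.percentile(q[:,2],95)-0.008]
        print(n,np.round(ce[i],1),st[i,4],"top mid",np.round((top.min(0)+top.max(0))/2,3),"zmax",round(q[:,2].max(),3),"mn",np.round(q.min(0),3),"mx",np.round(q.max(0),3),np.median(im["pixels"][l==i],0))
E
python3 m1.py
```

```text
t [325.5 130.5] 2656 top mid [ 0.754 -0.274  0.062] zmax 0.069 mn [ 0.669 -0.38   0.018] mx [ 0.84  -0.168  0.069] [203. 199. 200.]
t [271.7 115.9] 67 top mid [ 0.801 -0.086  0.13 ] zmax 0.135 mn [ 0.793 -0.096  0.018] mx [ 0.809 -0.078  0.135] [74. 52. 40.]
t [127.5 118.5] 592 top mid [0.824 0.425 0.033] zmax 0.038 mn [0.798 0.349 0.018] mx [0.85  0.5   0.038] [154. 156. 157.]
t [223.9 124.1] 373 top mid [0.792 0.079 0.032] zmax 0.037 mn [0.76  0.033 0.018] mx [0.824 0.126 0.037] [168. 137.  97.]
t [175.6 145.4] 553 top mid [0.713 0.243 0.08 ] zmax 0.085 mn [0.679 0.2   0.019] mx [0.75  0.29  0.085] [181. 142.  58.]
t [233.9 171. ] 25 top mid [0.624 0.049 0.022] zmax 0.026 mn [0.613 0.037 0.018] mx [0.635 0.061 0.026] [68. 80. 66.]
t [338.2 173.9] 61 top mid [ 0.603 -0.31   0.046] zmax 0.052 mn [ 0.586 -0.327  0.019] mx [ 0.617 -0.294  0.052] [ 62.  72. 122.]
t [299.6 179.5] 245 top mid [ 0.587 -0.177  0.062] zmax 0.067 mn [ 0.557 -0.207  0.02 ] mx [ 0.616 -0.148  0.067] [74. 71. 71.]
t [245.5 183.6] 203 top mid [ 0.566 -0.018  0.097] zmax 0.106 mn [ 0.542 -0.025  0.018] mx [0.606 0
[... 2035 characters left out ...]
 zmax 0.047 mn [ 0.427 -0.098  0.019] mx [ 0.461 -0.064  0.047] [100.  48. 102.]
s [250.3 195.9] 391 top mid [ 0.566 -0.021  0.096] zmax 0.104 mn [ 0.553 -0.031  0.018] mx [0.599 0.039 0.104] [105. 110. 106.]
s [320.1 208.8] 578 top mid [0.44  0.143 0.029] zmax 0.034 mn [0.347 0.048 0.018] mx [0.532 0.235 0.034] [118.  22.  17.]
s [201.3 261. ] 743 top mid [0.793 0.08  0.03 ] zmax 0.035 mn [0.762 0.033 0.018] mx [0.824 0.128 0.035] [203. 169. 110.]
s [271.3 285.3] 1470 top mid [0.717 0.245 0.078] zmax 0.083 mn [0.683 0.199 0.018] mx [0.751 0.291 0.083] [209.5 168.    0. ]
s [277.2 371. ] 808 top mid [0.825 0.387 0.03 ] zmax 0.034 mn [0.8   0.349 0.026] mx [0.85  0.425 0.034] [173. 186. 193.]
```

Run:
```python
from h import *
t=bot.get_image("top"); s=bot.get_image("scene")
save(t,"t_g",(150,120,270,260),5); save(s,"s_g",(220,160,350,320),5)
```

```text
(no output)
```

View pics/t_g.png

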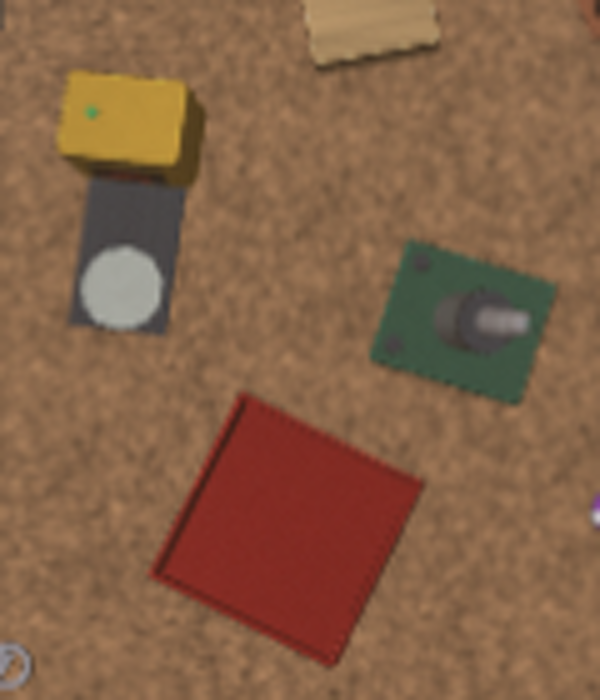

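View pics/s_g.png

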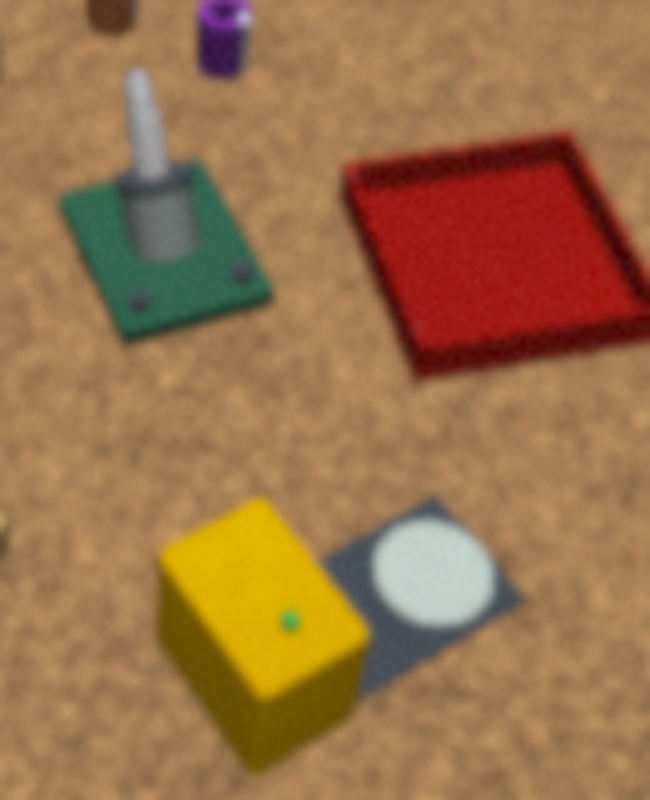

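```bash
cat > m2.py <<'E'
from h import *
t=bot.get_image("top"); s=bot.get_image("scene")
def big(m):
    k,l,st,ce=cv2.connectedComponentsWithStats(m.astype(np.uint8)); i=1+np.argmax(st[1:,4]); return l==i,ce[i]
def fit(P,dims,fix=None):
    r=cv2.minAreaRect((P*1000).astype(np.float32)); return np.round(r[0],1),np.round(r[1],1),round(r[2],1)
for im,n in((t,"t"),(s,"s")):
    C=cloud(im); px=im["pixels"].astype(int); R,G,B=px[...,0],px[...,1],px[...,2]
    reg=(C[...,0]>.3)&(C[...,0]<.85)&(abs(C[...,1])<.4)
    g=reg&(G>R+8)&(G>B+4)&(C[...,0]<.65)&(abs(C[...,1])<.1)
    m,_=big(g); cs,_=cv2.findContours(m.astype(np.uint8),0,2); c=max(cs,key=len).reshape(-1,2)
    h=cv2.convexHull(c.astype(np.float32)).reshape(-1,2); print(n,"gauge",fit(atz(im,h,.016)[:,:2],0))
    r=reg&(R>90)&(G<60)&(abs(C[...,1]-.14)<.12)&(abs(C[...,0]-.44)<.12)
    m,_=big(r); cs,_=cv2.findContours(m.astype(np.uint8),0,2); c=max(cs,key=len).reshape(-1,2)
    h=cv2.convexHull(c.astype(np.float32)).reshape(-1,2); print(n,"tray",fit(atz(im,h,.03)[:,:2],0))
    y=(R>B+60)&(G>B+50)&(C[...,2]>.07)&(abs(C[...,1]-.25)<.1)&(abs(C[...,0]-.72)<.1)
    m,_=big(y); cs,_=cv2.findContours(m.astype(np.uint8),0,2); c=max(cs,key=len).reshape(-1,2)
    h=cv2.convexHull(c.astype(np.float32)).reshape(-1,2); print(n,"scan",fit(atz(im,h,.078)[:,:2],0))
    w=(px.min(2)>120)&(C[...,2]<.02)&(abs(C[...,1]-.25)<.06)&(abs(C[...,0]-.62)<.06)
    m,ce=big(w); print(n,"pad",np.round(atz(im,ce,.004)*1000,1),m.sum(), np.round(fit(atz(im,np.argwhere(m)[:,::-1].astype(float),.004)[:,:2],0)[1]))
    # tip
    tp=(C[...,2]>.07)&(abs(C[...,0]-.57)<.05)&(C[...,1]<.03)&(C[...,1]>-.05)
    q=C[tp]; 
    for a,b in((.07,.08),(.08,.09),(.09,.1),(.1,.108)):
        k=q[(q[:,2]>a)&(q[:,2]<b)]; print("   pin slice",a,len(k),np.round(k.mean(0),4) if len(k) else "")
    d=bot.get_obs()
E
python3 m2.py
```

```text
t gauge (array([578.4,  20.5]), array([106.4,  86.7]), 71.3)
t tray (array([437.2, 141.4]), array([139.7, 137.8]), 62.8)
t scan (array([713.9, 244. ]), array([81.5, 58.7]), 82.2)
t pad [[610.5 260.2   4. ]] 202 [55. 55.]
   pin slice 0.07 10 [ 0.571  -0.0054  0.0748]
   pin slice 0.08 14 [ 0.5669 -0.01    0.0848]
   pin slice 0.09 12 [ 0.5664 -0.0187  0.0952]
   pin slice 0.1 3 [ 0.5633 -0.0214  0.1009]
s gauge (array([581.9,  23.4]), array([113.1,  88.8]), 70.3)
s tray (array([446.2, 150.4]), array([155.6, 140.5]), 62.4)
s scan (array([718.5, 246.7]), array([87.3, 61.5]), 81.7)
s pad [[610.3 259.2   4. ]] 421 [55. 59.]
   pin slice 0.07 30 [ 0.5724 -0.0061  0.0751]
   pin slice 0.08 31 [ 0.5693 -0.012   0.0849]
   pin slice 0.09 24 [ 0.5667 -0.0191  0.095 ]
   pin slice 0.1 9 [ 0.5655 -0.0223  0.1019]
```

```bash
cat > mv.py <<'E'
from h import *
from scipy.spatial.transform import Rotation as Ro
def down(yaw): # tool z down, tool x at yaw deg
    a=np.deg2rad(yaw); x=np.array([np.cos(a),np.sin(a),0]); z=np.array([0,0,-1.]); return np.c_[x,np.cross(z,x),z]
a_pin=np.array([-.326*.5,-.946*.5,.866]); a_pin/=np.linalg.norm(a_pin)
def tilt(a): # tool z=-a, tool x upward in the lean plane
    z=-a; h=np.cross([0,0,1.],a); h/=np.linalg.norm(h)  # horizontal
    x=np.cross(h,z); 
    if x[2]<0: x=-x
    return np.c_[x,np.cross(z,x),z]
def plan(p1,R1,n=None,p0=None,R0=None,show=True):
    o=bot.get_obs()
    p0=np.array(o["tool_pos"]) if p0 is None else np.array(p0); R0=np.array(o["ee_rot"]) if R0 is None else R0
    p1=np.array(p1,float); rv=Ro.from_matrix(R0.T@R1).as_rotvec()
    if n is None: n=int(np.ceil(max(np.linalg.norm(p1-p0)/.040,np.linalg.norm(rv)/.120)))
    w=rv/n; M=np.zeros((3,3)); E=Ro.from_rotvec(w).as_matrix(); A=R0.copy()
    for k in range(n): M+=A; A=A@E
    v=np.linalg.solve(M,p1-p0); row=np.r_[v,w]
    print("n",n,"row",np.round(row[:3],4).tolist(),np.round(w,4).tolist(),"max",np.abs(v).max().round(4),np.linalg.norm(v).round(4))
    A=R0.copy();p=p0.copy();tr=[]
    for k in range(n): p=p+A@v; A=A@E; tr.append(p.copy())
    tr=np.array(tr); print(" mid",np.round(tr[n//2],3),"minr",np.hypot(tr[:,0],tr[:,1]).min().round(3),"minz",tr[:,2].min().round(3))
    return row
def st():
    o=bot.get_obs(); R=np.array(o["ee_rot"]); print("t",round(o["clock"],2),"p",np.round(o["tool_pos"],4),"yawx",np.round(np.rad2deg(np.arctan2(R[1,0],R[0,0])),2),"z",np.round(R[:,2],4),"F",np.round(o["force"],1),"gap",round(o["finger_gap"],4),"j",np.round(o["joint_positions"],2)); return o
E
python3 - <<'E'
from mv import *
st()
plan([.4735,-.158,.14],down(130),20)
plan([.4735,-.158,.14],down(166.5),20)
E
```

```text
t 1.35 p [0.1343 0.5591 0.2387] yawx 166.49 z [-0.  0. -1.] F [-0.5 -0.1  0. ] gap 0.0881 j [ 1.13  0.18  1.61  0.    1.35 -0.21]
n 20 row [-0.0335, -0.0225, 0.0049] [0.0, -0.0, 0.0318] max 0.0335 0.0406
 mid [0.378 0.191 0.184] minr 0.423 minz 0.14
n 20 row [-0.0249, -0.0309, 0.0049] [0.0, -0.0, -0.0] max 0.0309 0.04
 mid [0.321 0.165 0.184] minr 0.361 minz 0.14
```

```bash
python3 -m jog '[[[-0.0335,-0.0225,0.0049,0,0,0.0318,0.06],[-0.0335,-0.0225,0.0049,0,0,0.0318,0.06],[-0.0335,-0.0225,0.0049,0,0,0.0318,0.06],[-0.0335,-0.0225,0.0049,0,0,0.0318,0.06],[-0.0335,-0.0225,0.0049,0,0,0.0318,0.06],[-0.0335,-0.0225,0.0049,0,0,0.0318,0.06],[-0.0335,-0.0225,0.0049,0,0,0.0318,0.06],[-0.0335,-0.0225,0.0049,0,0,0.0318,0.06],[-0.0335,-0.0225,0.0049,0,0,0.0318,0.06],[-0.0335,-0.0225,0.0049,0,0,0.0318,0.06]]]'
python3 - <<'E'
from mv import *
st()
plan([.4735,-.158,.14],down(130),10)
E
```

```text
clock: 2.18
tool_pos: [0.3622, 0.2259, 0.1899]
ee_rot: [[-0.85, 0.527, 0.001], [0.527, 0.85, 0.0], [-0.001, 0.001, -1.0]]
force: [1.4, -0.1, 0.8]
finger_gap: 0.0598
t 2.18 p [0.3622 0.2259 0.1899] yawx 148.19 z [ 1.2e-03  4.0e-04 -1.0e+00] F [ 1.4 -0.1  0.8] gap 0.0598 j [ 0.28 -0.11  2.01  0.    1.24 -0.74]
n 10 row [-0.0333, -0.0223, 0.005] [0.0001, 0.0001, 0.0318] max 0.0333 0.0404
 mid [ 0.444 -0.     0.16 ] minr 0.423 minz 0.14
```

```bash
python3 -m jog '[[[-0.0333,-0.0223,0.005,0,0,0.0318,0.06],[-0.0333,-0.0223,0.005,0,0,0.0318,0.06],[-0.0333,-0.0223,0.005,0,0,0.0318,0.06],[-0.0333,-0.0223,0.005,0,0,0.0318,0.06],[-0.0333,-0.0223,0.005,0,0,0.0318,0.06],[-0.0333,-0.0223,0.005,0,0,0.0318,0.06],[-0.0333,-0.0223,0.005,0,0,0.0318,0.06],[-0.0333,-0.0223,0.005,0,0,0.0318,0.06],[-0.0333,-0.0223,0.005,0,0,0.0318,0.06],[-0.0333,-0.0223,0.005,0,0,0.0318,0.06]]]'
python3 - <<'E'
from mv import *
st(); im=bot.get_image("wrist"); st(); save(im,"w1"); print(proj(im,[[.4735,-.158,.045],[.4735,-.158,0]]))
o=bot.get_obs(); R=np.array(o["ee_rot"]);p=np.array(o["tool_pos"]); print("cam in tool",R.T@(-im["R"].T@im["t"]-p),(im["R"]@R).round(3)); print("tcp px",proj(im,[p]))
E
```

```text
clock: 3.02
tool_pos: [0.4734, -0.1578, 0.1397]
ee_rot: [[-0.642, 0.767, 0.001], [0.767, 0.642, -0.0], [-0.001, 0.0, -1.0]]
force: [0.6, 0.5, 0.0]
finger_gap: 0.0602
t 3.02 p [ 0.4734 -0.1578  0.1397] yawx 129.94 z [ 7.e-04 -3.e-04 -1.e+00] F [0.6 0.5 0. ] gap 0.0602 j [-0.56  0.13  1.88  0.    1.13 -1.26]
t 3.07 p [ 0.4743 -0.1644  0.1395] yawx 129.65 z [ 0.0019 -0.0046 -1.    ] F [-1.2 -5.8  0.3] gap 0.0599 j [-0.57  0.13  1.88 -0.    1.13 -1.26]
[[254.1641728  195.89055474]
 [254.15793827 181.97930219]]
cam in tool [ 0.07004337  0.002898   -0.14637088] [[ 0.005  1.    -0.003]
 [-0.968  0.004 -0.252]
 [-0.252  0.004  0.968]]
tcp px [[246.62543304 260.77260156]]
```

View pics/w1.png

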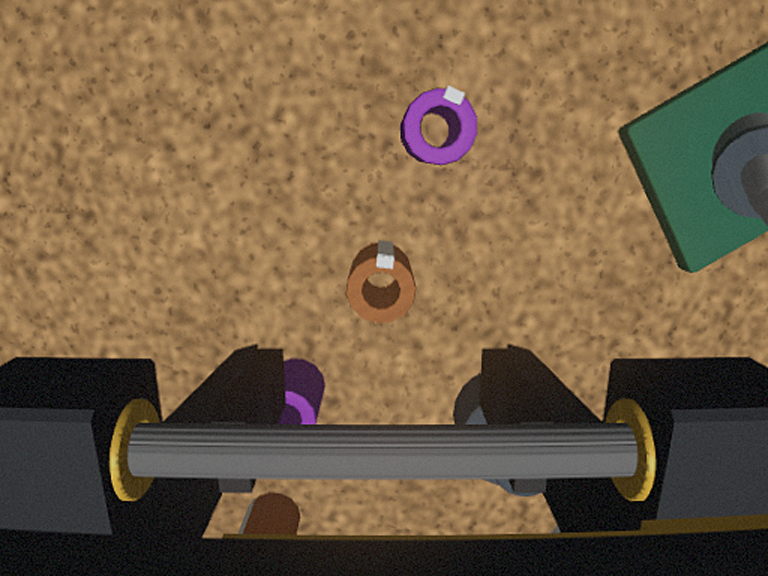

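The wrist view shows the near copper sleeve at (381,288) on the enlarged image. Its white tick is at the top (385,258) and the bore is narrow, about 0.56 of the outer diameter. The purple ones are at (440,125) and (300,390). The arm was still settling, so I'll measure the sleeve again at rest.

```bash
cat >> h.py <<'E'
def rim(im,guess,z=.045,r=.05):
    """copper rim fit: contour of copper colour pixels near guess, points at height z"""
    C=cloud(im); px=im["pixels"].astype(int); hsv=cv2.cvtColor(im["pixels"],cv2.COLOR_RGB2HSV).astype(int)
    m=(abs(C[...,2]-z)<.006)&(np.hypot(C[...,0]-guess[0],C[...,1]-guess[1])<r)
    q=C[m]; 
    if len(q)<10: print("few",len(q)); return
    uv=np.argwhere(m)[:,::-1].astype(float); P=atz(im,uv,z)[:,:2]
    (c,rad)=cv2.minEnclosingCircle((P*1000).astype(np.float32))
    print("rim n",len(q),"z",q[:,2].mean().round(4),"centre",np.round(c,1),"rad",round(rad,1))
    d=np.hypot(*(P*1000-np.array(c)).T); print("inner r pct1",np.percentile(d,[1,3,5]).round(1))
    w=(px.min(2)>140)[m]; 
    if w.sum()>2:
        wc=P[w].mean(0)*1000-np.array(c); print("tick az",np.rad2deg(np.arctan2(wc[1],wc[0])).round(1),"dist",np.hypot(*wc).round(1),w.sum())
    return np.array(c)/1000
E
python3 - <<'E'
from mv import *
im=bot.get_image("wrist"); o=st(); rim(im,[.4735,-.158]); im=bot.get_image("top"); rim(im,[.4735,-.158]); st()
E
```

```text
t 3.12 p [ 0.4737 -0.1609  0.1396] yawx 129.69 z [ 8.0e-04 -1.9e-03 -1.0e+00] F [ 0.8  0.8 -0.1] gap 0.0603 j [-0.56  0.13  1.88 -0.    1.13 -1.26]
rim n 1263 z 0.0446 centre [ 471.9 -156.2] rad 17.3
inner r pct1 [8.5 8.7 9.1]
tick az 123.0 dist 13.9 105
rim n 27 z 0.043 centre [ 471.9 -154.9] rad 15.4
inner r pct1 [6.2 6.9 7.4]
tick az 116.0 dist 11.7 3
t 3.17 p [ 0.4731 -0.1582  0.1394] yawx 129.79 z [-3.e-04  1.e-04 -1.e+00] F [-0.3  0.1 -0.2] gap 0.0601 j [-0.56  0.13  1.88 -0.    1.13 -1.26]
```

Run:
```python
from mv import *
im=bot.get_image("wrist"); c=rim(im,[.4735,-.158]); o=st()
plan([c[0],c[1],.018],down(123),5)
```

```text
rim n 1259 z 0.0446 centre [ 471.7 -156.2] rad 17.3
inner r pct1 [8.3 8.7 8.9]
tick az 123.0 dist 13.7 104
t 3.22 p [ 0.4728 -0.1563  0.1394] yawx 129.92 z [-8.e-04  8.e-04 -1.e+00] F [-0.1 -0.4  0.8] gap 0.0599 j [-0.56  0.13  1.89  0.    1.13 -1.26]
n 5 row [0.0001, -0.0002, 0.0243] [-0.0, -0.0002, 0.0241] max 0.0243 0.0243
 mid [ 0.472 -0.156  0.067] minr 0.497 minz 0.018
```

```bash
python3 -m jog '[[[0.0025,0,0.0245,0,0,0.06,0.06],[0,0,0.0245,0,0,0.06,0.06],[0,0,0.0245,0,0,0,0.06],[0,0,0.0245,0,0,0,0.06],[0,0,0.0235,0,0,0,0.06],[0,0,0,0,0,0,0.06],[0,0,0,0,0,0,0.02],[0,0,0,0,0,0,0.02],[0,0,0,0,0,0,0.02],[0,0,0,0,0,0,0.02]]]'
python3 - <<'E'
from mv import *
st()
S=np.array([.575,.007,.05]); R=tilt(a_pin); print(R.round(3))
pre=S+a_pin*(.075+.018)  # sleeve bottom 75 along the axis, TCP 18 above
print("pre",pre.round(4)); 
o=bot.get_obs(); p=np.array(o["tool_pos"])
plan(pre,R,None,p0=p+[0,0,.12])
E
```

```text
clock: 4.05
tool_pos: [0.4726, -0.1542, 0.02]
ee_rot: [[-0.548, 0.837, 0.002], [0.837, 0.548, -0.002], [-0.003, 0.001, -1.0]]
force: [-2.5, -2.6, 2.9]
finger_gap: 0.0353
t 4.05 p [ 0.4726 -0.1542  0.02  ] yawx 123.21 z [ 0.0024 -0.0018 -1.    ] F [-2.5 -2.6  2.9] gap 0.0353 j [-0.55  0.33  1.94 -0.    0.87 -1.13]
[[ 0.282  0.945  0.163]
 [ 0.819 -0.326  0.473]
 [ 0.5   -0.    -0.866]]
pre [ 0.5598 -0.037   0.1305]
n 9 row [0.011, 0.0121, 0.0042] [-0.0263, 0.0543, 0.099] max 0.0121 0.0169
 mid [ 0.508 -0.08   0.128] minr 0.496 minz 0.127
```

```bash
python3 -m jog '[[[0,0,0,0,0,0,0.02],[0,0,0,0,0,0,0.02],[0,0,-0.03,0,0,0,0.02],[0,0,-0.04,0,0,0,0.02],[0,0,-0.04,0,0,0,0.02],[0.011,0.0121,0.0042,-0.0263,0.0543,0.099,0.02],[0.011,0.0121,0.0042,-0.0263,0.0543,0.099,0.02],[0.011,0.0121,0.0042,-0.0263,0.0543,0.099,0.02],[0.011,0.0121,0.0042,-0.0263,0.0543,0.099,0.02],[0,0,0,0,0,0,0.02]]]'
python3 - <<'E'
from mv import *
st()
S=np.array([.575,.007,.05]); R=tilt(a_pin)
plan(S+a_pin*(.078+.018),R)
E
```

```text
clock: 4.88
tool_pos: [0.4973, -0.0919, 0.1165]
ee_rot: [[-0.178, 0.984, 0.017], [0.956, 0.169, 0.24], [0.233, 0.059, -0.971]]
force: [-0.6, -0.5, -2.1]
finger_gap: 0.0322
t 4.88 p [ 0.4973 -0.0919  0.1165] yawx 100.57 z [ 0.0173  0.2397 -0.9707] F [-0.6 -0.5 -2.1] gap 0.0322 j [-0.56  0.22  1.85  0.23  1.19 -0.83]
n 5 row [0.0115, 0.0124, 0.0013] [-0.0265, 0.0535, 0.0978] max 0.0124 0.0169
 mid [ 0.531 -0.055  0.125] minr 0.513 minz 0.119
```

```bash
python3 -m jog '[[[0.0115,0.0124,0.0013,-0.0265,0.0535,0.0978,0.02],[0.0115,0.0124,0.0013,-0.0265,0.0535,0.0978,0.02],[0.0115,0.0124,0.0013,-0.0265,0.0535,0.0978,0.02],[0.0115,0.0124,0.0013,-0.0265,0.0535,0.0978,0.02],[0.0115,0.0124,0.0013,-0.0265,0.0535,0.0978,0.02],[0,0,0,0,0,0,0.02],[0,0,0,0,0,0,0.02],[0,0,0,0,0,0,0.02],[0,0,0,0,0,0,0.02],[0,0,0,0,0,0,0.02]]]'
python3 - <<'E'
from mv import *
st()
S=np.array([.575,.007,.05]); R=tilt(a_pin)
plan(S+a_pin*(.078+.018),R,2)
w=bot.get_image("wrist"); s=bot.get_image("scene"); t=bot.get_image("top")
save(w,"w2"); save(s,"s2",(200,120,300,220),6); save(t,"t2",(210,140,310,220),6)
E
```

```text
clock: 5.72
tool_pos: [0.5587, -0.0391, 0.1333]
ee_rot: [[0.277, 0.947, 0.161], [0.822, -0.32, 0.47], [0.497, 0.002, -0.868]]
force: [0.5, 0.0, -2.1]
finger_gap: 0.0325
t 5.72 p [ 0.5587 -0.0391  0.1333] yawx 71.39 z [ 0.1609  0.4702 -0.8678] F [ 0.5  0.  -2.1] gap 0.0325 j [-0.57  0.29  1.8   0.54  1.24 -0.47]
n 2 row [0.0003, 0.0002, 0.0003] [-0.0005, 0.0019, 0.0031] max 0.0003 0.0005
 mid [ 0.559 -0.038  0.133] minr 0.56 minz 0.133
```

View pics/w2.png

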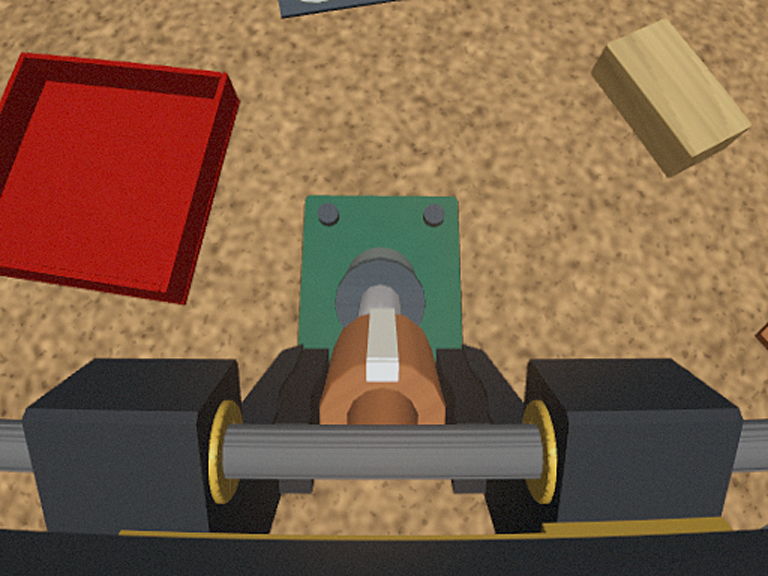

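View pics/s2.png

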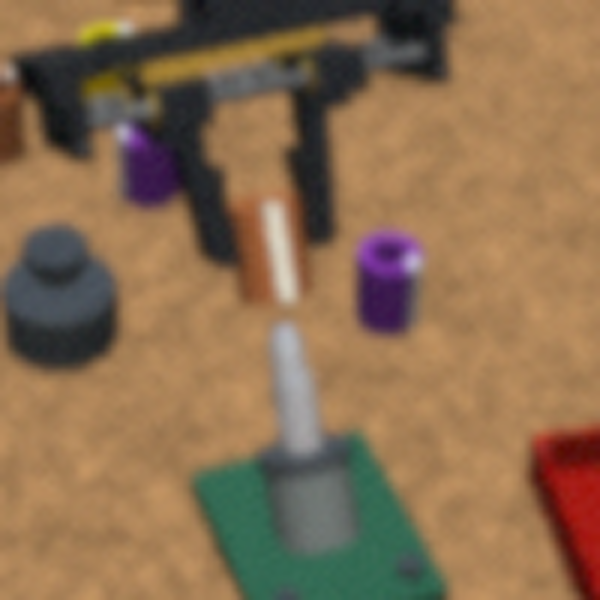

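View pics/t2.png

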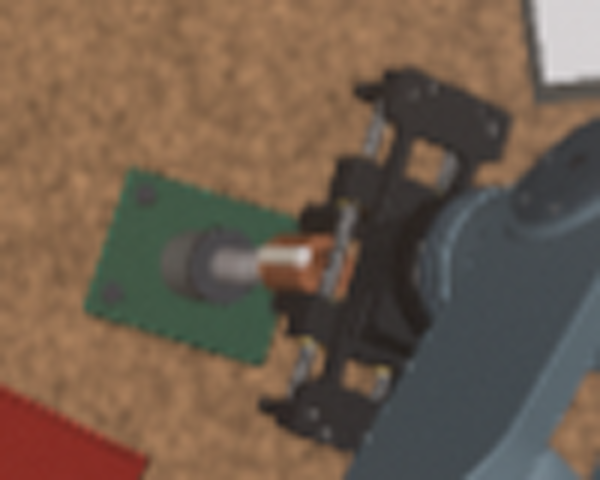

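```bash
cat > rel.py <<'E'
from mv import *
from scipy.optimize import least_squares
S=np.array([.575,.007,.05])
def rel(im,verbose=True):
    o=bot.get_obs(); R=np.array(o["ee_rot"]); p=np.array(o["tool_pos"])
    C=cloud(im); px=im["pixels"].astype(int); T=(C-p)@R   # tool frame
    r,g,b=px[...,0],px[...,1],px[...,2]; hs=cv2.cvtColor(im["pixels"],cv2.COLOR_RGB2HSV).astype(int)
    ok=im["depth"]>0
    cop=ok&(hs[...,1]>80)&(r>60)&(hs[...,0]<14)&(np.hypot(T[...,0],T[...,1])<.022)&(T[...,2]<.024)&(T[...,2]>-.035)&(T[...,0]>.004)
    rr=np.hypot(T[...,0],T[...,1]); 
    q=T[cop&(rr>.0145)&(rr<.0195)]
    f=lambda v:np.hypot(q[:,0]-v[0]-v[2]*q[:,2],q[:,1]-v[1]-v[3]*q[:,2])-.017
    s=least_squares(f,[0,0,0,0],loss="soft_l1",f_scale=.0005)
    print("sleeve n",len(q),"xy off mm",np.round(s.x[:2]*1e3,2),"tilt deg",np.round(np.rad2deg(s.x[2:]),2),"res",np.round(np.std(s.fun)*1e3,2))
    out=[s.x]
    # pin: coords relative to guess
    X=C-S; sax=X@a_pin; d=np.linalg.norm(X-sax[...,None]*a_pin,axis=-1)
    gm=ok&(d<.014)&(sax>.004)&(sax<.058)&(hs[...,1]<70)
    q=T[gm]; sa=sax[gm]
    def rad(s): return np.interp(s,[0,.03,.038,.05,.06],[.010,.010,.008,.008,.004])
    if gm.sum()>30:
        f=lambda v:np.hypot(q[:,0]-v[0]-v[2]*q[:,2],q[:,1]-v[1]-v[3]*q[:,2])/np.sqrt(1+v[2]**2+v[3]**2)-rad(sa)
        s=least_squares(f,[0,0,0,0],loss="soft_l1",f_scale=.0005)
        print("pin n",gm.sum(),"xy@tcp mm",np.round(s.x[:2]*1e3,2),"tilt deg",np.round(np.rad2deg(s.x[2:]),2),"res",np.round(np.std(s.fun)*1e3,2),"s range",sa.min().round(3),sa.max().round(3)); out.append(s.x)
        ax=R@np.array([s.x[2],s.x[3],1]); ax/=-np.linalg.norm(ax); print("  axis",ax.round(3),"lean",np.rad2deg(np.arccos(ax[2])).round(1),"az",np.rad2deg(np.arctan2(ax[1],ax[0])).round(1))
    seat=ok&(d>.012)&(d<.021)&(abs(sax)<.006)&(hs[...,1]<70)
    if seat.sum()>20:
        print("seat n",seat.sum(),"s",(sax[seat]).mean().round(4),"tool z",T[seat][:,2].mean().round(4))
    return out
if __name__=="__main__":
    for n in("wrist","scene","top"):
        print(n); rel(bot.get_image(n))
E
python3 rel.py
```

```text
wrist
sleeve n 1640 xy off mm [-2.11  0.38] tilt deg [-0.07  0.17] res 0.34
pin n 451 xy@tcp mm [-4.78 -2.27] tilt deg [-0.14  1.04] res 1.96 s range 0.004 0.039
  axis [-0.178 -0.463  0.868] lean 29.7 az -111.0
seat n 993 s 0.0029 tool z 0.0936
scene
sleeve n 72 xy off mm [-2.1   0.41] tilt deg [-0.76  1.36] res 1.03
pin n 136 xy@tcp mm [-4.32  0.27] tilt deg [-1.12 -0.73] res 2.28 s range 0.004 0.058
  axis [-0.144 -0.459  0.877] lean 28.7 az -107.4
seat n 62 s 0.001 tool z 0.0954
top
sleeve n 25 xy off mm [-0.85  1.39] tilt deg [1.02 2.69] res 0.89
pin n 48 xy@tcp mm [-4.89  2.65] tilt deg [ 0.51 -1.02] res 1.58 s range 0.005 0.052
  axis [-0.147 -0.484  0.863] lean 30.4 az -106.9
seat n 49 s 0.0018 tool z 0.0946
```

```bash
cat > rel2.py <<'E'
from mv import *
from scipy.optimize import least_squares
S=np.array([.575,.007,.05])
def rad(s): return np.interp(s,[0,.03,.038,.05,.06],[.010,.010,.008,.008,.004])
from scipy.ndimage import binary_erosion
qs=[]
for n in("wrist","scene","top"):
    im=bot.get_image(n); o=bot.get_obs(); R=np.array(o["ee_rot"]); p=np.array(o["tool_pos"])
    C=cloud(im); hs=cv2.cvtColor(im["pixels"],cv2.COLOR_RGB2HSV).astype(int)
    X=C-S; sax=X@a_pin; d=np.linalg.norm(X-sax[...,None]*a_pin,axis=-1)
    gm=(im["depth"]>0)&(d<.016)&(sax>.004)&(sax<.064)&(hs[...,1]<60)&(hs[...,2]>115)
    print(n,gm.sum(),"S",np.median(hs[...,1][gm]),"V",np.percentile(hs[...,2][gm],[5,50,95]))
    if n=="wrist":
        v=cv2.resize(im["pixels"][150:260,180:320][:,:,::-1],None,fx=5,fy=5); mm=cv2.resize(gm[150:260,180:320].astype(np.uint8),None,fx=5,fy=5,interpolation=0); v[mm>0]=v[mm>0]//2+np.array([0,120,0],np.uint8); cv2.imwrite("pics/wm.png",v)
    if n!="wrist": gm=gm
    q=C[gm]
    B=np.linalg.svd(np.eye(3)-np.outer(a_pin,a_pin))[0][:,:2]; Rt=tilt(a_pin)
    # params: shift along tilt-x, tilt-y ; small angles
    def f(v,q):
        ax=a_pin+v[2]*Rt[:,0]+v[3]*Rt[:,1]; ax=ax/np.linalg.norm(ax); c=S+v[0]*Rt[:,0]+v[1]*Rt[:,1]
        Y=q-c; s=Y@ax; return np.linalg.norm(Y-s[:,None]*ax,axis=1)-rad(s)
    s=least_squares(lambda v:np.r_[f(v,q),v[2:]*.01],[0]*4,loss="soft_l1",f_scale=.0004)
    e=f(s.x,q); print("  seat shift x,y mm",(s.x[:2]*1e3).round(2),"ang deg",np.rad2deg(s.x[2:]).round(2),"med abs res",np.median(abs(e)*1e3).round(2))
E
python3 rel2.py
```

```text
wrist 367 S 8.0 V [126.3 147.  162.7]
  seat shift x,y mm [-6.41 -0.94] ang deg [ 1.42 -0.81] med abs res 0.2
scene 132 S 6.5 V [133.55 161.   177.45]
  seat shift x,y mm [-6.57 -1.11] ang deg [1.06 0.73] med abs res 1.02
top 27 S 22.0 V [118.3 130.  143.7]
  seat shift x,y mm [-6.62  1.46] ang deg [2.46 0.33] med abs res 0.58
```

View pics/wm.png

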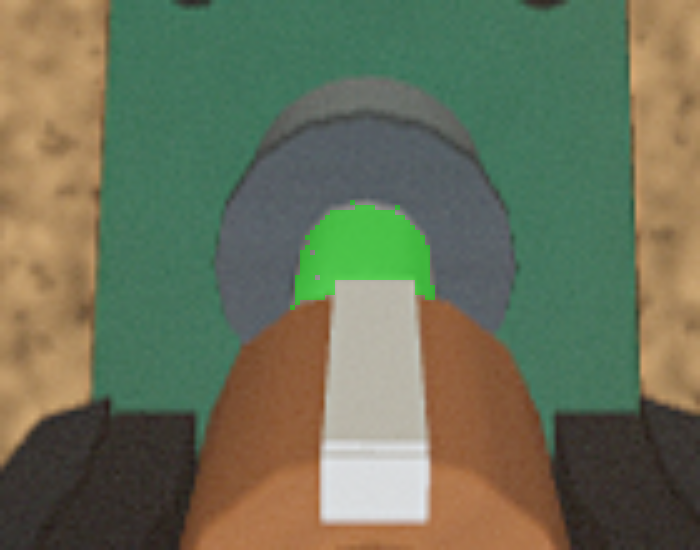

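```bash
cat > pinfit.py <<'E'
from mv import *
from scipy.optimize import least_squares
S0=np.array([.572,.001,.05])
def rad(s): return np.interp(s,[0,.03,.038,.05,.06],[.010,.010,.008,.008,.004])
def axis(az): return np.array([.5*np.cos(az),.5*np.sin(az),np.sqrt(.75)])
def pinfit(im,az=None):
    C=cloud(im); hs=cv2.cvtColor(im["pixels"],cv2.COLOR_RGB2HSV).astype(int)
    X=C-S0; sax=X@a_pin; d=np.linalg.norm(X-sax[...,None]*a_pin,axis=-1)
    ok=(im["depth"]>0)&(hs[...,1]<60)
    gm=ok&(d<.014)&(sax>.004)&(sax<.064)&(hs[...,2]>115); q=C[gm]
    st_=ok&(d>.013)&(d<.021)&(abs(sax)<.005)&(hs[...,2]<115); qs=C[st_]
    def f(v):
        ax=axis(v[3] if az is None else az); Y=q-v[:3]; s=Y@ax; e1=np.linalg.norm(Y-s[:,None]*ax,axis=1)-rad(s)
        e2=(qs-v[:3])@ax
        return np.r_[e1,e2*.3,(v[3]-np.deg2rad(-109))*.005]
    s=least_squares(f,[*S0,np.deg2rad(-109)],loss="soft_l1",f_scale=.0004)
    print("pin n",gm.sum(),len(qs),"seat",s.x[:3].round(4),"az",np.rad2deg(s.x[3]).round(2),"medres mm",(np.median(abs(s.fun[:len(q)]))*1e3).round(2))
    return s.x[:3],axis(s.x[3] if az is None else az)
def sleeve(im,R,p):
    C=cloud(im); T=(C-p)@R; hs=cv2.cvtColor(im["pixels"],cv2.COLOR_RGB2HSV).astype(int); r=im["pixels"][...,0]
    rr=np.hypot(T[...,0],T[...,1])
    m=(im["depth"]>0)&(hs[...,1]>80)&(r>60)&(hs[...,0]<14)&(T[...,2]<.028)&(T[...,2]>-.035)&(T[...,0]>.004)&(rr>.0135)&(rr<.021)
    q=T[m]; f=lambda v:np.hypot(q[:,0]-v[0]-v[2]*q[:,2],q[:,1]-v[1]-v[3]*q[:,2])-.017
    s=least_squares(f,[0,0,0,0],loss="soft_l1",f_scale=.0005)
    print("sleeve n",len(q),"xy off mm",np.round(s.x[:2]*1e3,2),"tilt deg",np.round(np.rad2deg(s.x[2:]),2),"med",np.round(np.median(abs(s.fun))*1e3,2),"z range",np.percentile(q[:,2],[1,99]).round(4))
    return s.x
if __name__=="__main__":
    im=bot.get_image("wrist"); o=st(); R=np.array(o["ee_rot"]); p=np.array(o["tool_pos"])
    c,a=pinfit(im); pinfit(bot.get_image("scene")); pinfit(bot.get_image("top"))
    v=sleeve(im,R,p)
    # pin axis in tool frame
    c_t=R.T@(c-p); a_t=R.T@a; k=a_t[:2]/a_t[2]
    for z in (.018,.04,c_t[2]): print(" pin axis at tool z",round(z,3),np.round((c_t[:2]+k*(z-c_t[2]))*1e3,2),"sleeve axis",np.round((v[:2]+v[2:]*z)*1e3,2))
    print("tilt deg",np.rad2deg(k).round(2))
E
python3 pinfit.py
```

```text
t 6.22 p [ 0.5591 -0.039   0.1332] yawx 71.27 z [ 0.1615  0.4711 -0.8672] F [-0.3 -0.3 -1.1] gap 0.0321 j [-0.57  0.29  1.8   0.54  1.24 -0.47]
pin n 333 1051 seat [0.5717 0.0009 0.0498] az -109.27 medres mm 0.14
pin n 122 35 seat [5.713e-01 2.000e-04 5.010e-02] az -109.27 medres mm 0.86
pin n 26 46 seat [0.5737 0.0011 0.05  ] az -105.75 medres mm 0.97
sleeve n 1823 xy off mm [-2.18  0.41] tilt deg [0.44 0.27] med 0.23 z range [-0.0258  0.0169]
 pin axis at tool z 0.018 [-5.47 -1.17] sleeve axis [-2.04  0.49]
 pin axis at tool z 0.04 [-5.42 -1.11] sleeve axis [-1.87  0.6 ]
 pin axis at tool z 0.093 [-5.3  -0.94] sleeve axis [-1.46  0.85]
tilt deg [0.13 0.18]
```

```bash
python3 -m jog '[[[-0.0034,-0.0016,0,0,0,0,0.02],[0,0,0.003,0,0,0,0.02],[0,0,0.003,0,0,0,0.02],[0,0,0.003,0,0,0,0.02],[0,0,0.003,0,0,0,0.02],[0,0,0.003,0,0,0,0.02],[0,0,0.003,0,0,0,0.02],[0,0,0.003,0,0,0,0.02],[0,0,0.001,0,0,0,0.02],[0,0,0,0,0,0,0.02]]]'; python3 pinfit.py
python3 - <<'E'
from h import *
s=bot.get_image("scene"); save(s,"s3",(200,120,300,220),6)
E
```

```text
clock: 7.15
tool_pos: [0.56, -0.0306, 0.1121]
ee_rot: [[0.279, 0.947, 0.161], [0.821, -0.322, 0.471], [0.498, 0.001, -0.867]]
force: [-0.8, 0.2, -3.4]
finger_gap: 0.0323
t 7.2 p [ 0.5601 -0.0307  0.1123] yawx 71.26 z [ 0.1613  0.4713 -0.8671] F [-0.   0.2 -3. ] gap 0.032 j [-0.56  0.32  1.81  0.55  1.19 -0.48]
pin n 258 1205 seat [0.5717 0.0009 0.0498] az -109.14 medres mm 0.13
pin n 104 33 seat [5.717e-01 2.000e-04 4.960e-02] az -109.5 medres mm 0.9
pin n 18 46 seat [0.5766 0.0007 0.0503] az -113.57 medres mm 0.53
sleeve n 1835 xy off mm [-2.16  0.25] tilt deg [0.41 0.14] med 0.22 z range [-0.0257  0.0176]
 pin axis at tool z 0.018 [-2.05  0.61] sleeve axis [-2.04  0.29]
 pin axis at tool z 0.04 [-2.    0.66] sleeve axis [-1.88  0.35]
 pin axis at tool z 0.071 [-1.93  0.73] sleeve axis [-1.66  0.42]
tilt deg [0.12 0.12]
```

View pics/s3.png

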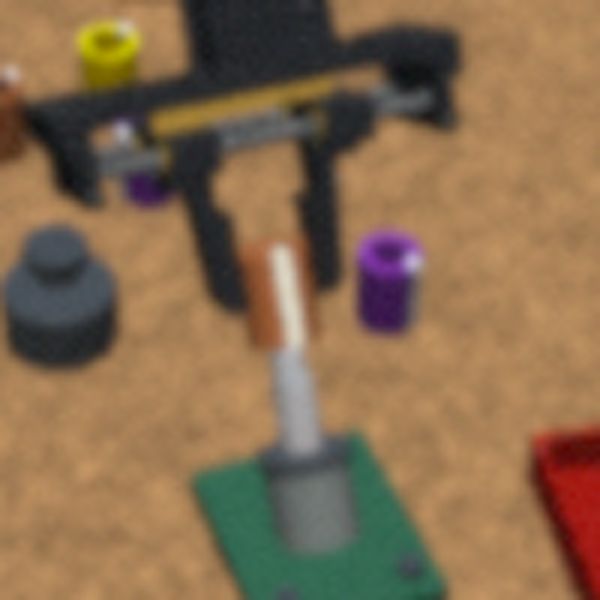

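The sleeve has started over the pin tip and is aligned to about 0.3 mm, with no side force. I'll continue down gently.

```bash
python3 -m jog '[[[0,0.0003,0.002,0,0,0,0.02],[0,0,0.0025,0,0,0,0.02],[0,0,0.0025,0,0,0,0.02],[0,0,0.0025,0,0,0,0.02],[0,0,0.0025,0,0,0,0.02],[0,0,0.0025,0,0,0,0.02],[0,0,0.0015,0,0,0,0.02],[0,0,0.001,0,0,0,0.02],[0,0,0.001,0,0,0,0.02],[0,0,0,0,0,0,0.02]]]'; python3 pinfit.py
```

```text
clock: 8.18
tool_pos: [0.5633, -0.0223, 0.0967]
ee_rot: [[0.279, 0.947, 0.161], [0.821, -0.322, 0.471], [0.498, 0.001, -0.867]]
force: [-0.3, 0.0, -1.8]
finger_gap: 0.0321
t 8.23 p [ 0.5633 -0.0224  0.0968] yawx 71.26 z [ 0.1614  0.4713 -0.8671] F [ 0.4  0.3 -3. ] gap 0.0322 j [-0.54  0.35  1.82  0.56  1.16 -0.49]
pin n 46 1259 seat [0.5717 0.0009 0.0498] az -109.14 medres mm 0.12
pin n 69 30 seat [5.718e-01 4.000e-04 5.010e-02] az -106.88 medres mm 0.78
pin n 7 44 seat [0.5748 0.0006 0.0502] az -110.13 medres mm 0.25
sleeve n 1832 xy off mm [-2.17  0.39] tilt deg [0.44 0.21] med 0.22 z range [-0.0259  0.0172]
 pin axis at tool z 0.018 [-2.03  0.33] sleeve axis [-2.03  0.46]
 pin axis at tool z 0.04 [-1.99  0.37] sleeve axis [-1.87  0.54]
 pin axis at tool z 0.053 [-1.96  0.4 ] sleeve axis [-1.77  0.58]
tilt deg [0.12 0.12]
```

```bash
python3 -m jog '[[[0,0,0.001,0,0,0,0.02],[0,0,0.001,0,0,0,0.02],[0,0,0.0005,0,0,0,0.02],[0,0,0.0005,0,0,0,0.02],[0,0,0.0005,0,0,0,0.02],[0,0,0.0005,0,0,0,0.02],[0,0,0,0,0,0,0.02],[0,0,0,0,0,0,0.02],[0,0,0,0,0,0,0.02],[0,0,0,0,0,0,0.02]]]'; python3 pinfit.py
```

```text
clock: 9.17
tool_pos: [0.5638, -0.0217, 0.0953]
ee_rot: [[0.277, 0.947, 0.161], [0.822, -0.321, 0.471], [0.498, 0.002, -0.867]]
force: [-11.5, -6.6, 17.4]
finger_gap: 0.0322
t 9.22 p [ 0.5638 -0.0217  0.0954] yawx 71.36 z [ 0.1611  0.4709 -0.8674] F [-12.8  -6.2  16.2] gap 0.0319 j [-0.54  0.35  1.82  0.56  1.16 -0.49]
pin n 33 1272 seat [0.5717 0.001  0.0498] az -109.29 medres mm 0.16
pin n 62 30 seat [ 5.72e-01 -3.00e-04  4.99e-02] az -109.56 medres mm 1.07
pin n 6 39 seat [5.736e-01 1.000e-04 5.060e-02] az -112.2 medres mm 0.34
sleeve n 1846 xy off mm [-2.15  0.35] tilt deg [ 0.46 -0.01] med 0.22 z range [-0.026   0.0171]
 pin axis at tool z 0.018 [-1.92 -0.05] sleeve axis [-2.01  0.35]
 pin axis at tool z 0.04 [-1.86  0.03] sleeve axis [-1.83  0.34]
 pin axis at tool z 0.051 [-1.83  0.07] sleeve axis [-1.74  0.34]
tilt deg [0.15 0.2 ]
```

```bash
python3 -m jog '[[[0,-0.0004,0,0,0,0,0.02],[0,0,0.0005,0,0,0,0.02],[0,0,0.0005,0,0,0,0.02],[0,0,0,0,0,0,0.02],[0,0,0,0,0,0,0.02],[0,0,0,0,0,0,0.02],[0,0,-0.001,0,0,0,0.02],[0,0,-0.002,0,0,0,0.02],[0,0,-0.003,0,0,0,0.02],[0,0,-0.003,0,0,0,0.02]]]'
python3 - <<'E'
from mv import *
st(); s=bot.get_image("scene"); save(s,"s4",(200,120,300,220),6)
E
```

```text
clock: 10.15
tool_pos: [0.5623, -0.0243, 0.1003]
ee_rot: [[0.279, 0.947, 0.162], [0.821, -0.322, 0.471], [0.498, 0.001, -0.867]]
force: [0.5, -0.2, -2.4]
finger_gap: 0.0321
t 10.15 p [ 0.5623 -0.0243  0.1003] yawx 71.25 z [ 0.1616  0.471  -0.8672] F [ 0.5 -0.2 -2.4] gap 0.0321 j [-0.54  0.34  1.82  0.56  1.17 -0.49]
```

Run:
```python
from mv import *
o=bot.get_obs(); R=np.array(o["ee_rot"]); p=np.array(o["tool_pos"]); p1=p+R@[0,0,-.056]; print(p1)
plan([.439,.1425,.15],down(71.3),8,p0=p1)
```

```text
[ 0.55354464 -0.05106967  0.14938216]
n 8 row [0.0178, -0.0213, 0.0052] [0.0003, -0.0651, -0.0001] max 0.0213 0.0282
 mid [0.482 0.07  0.159] minr 0.462 minz 0.15
```

View pics/s4.png

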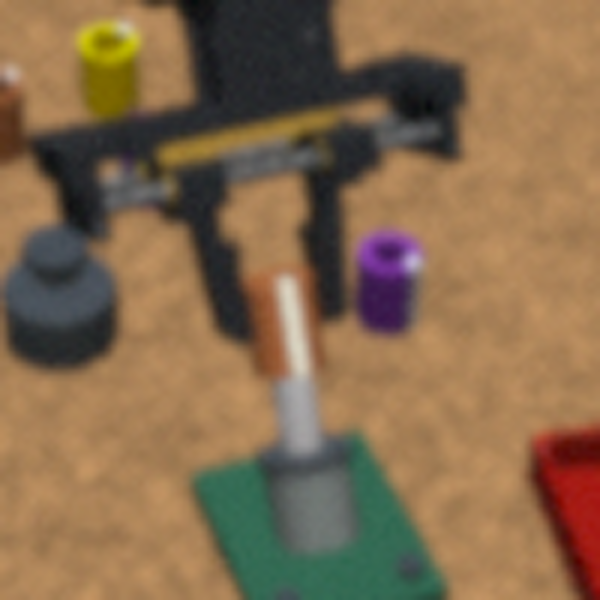

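The first sleeve stopped about 33 mm from the seat on the cone with roughly 20 N, so it's the tight one, which agrees with its measured bore of about 18 mm. I'll back off and take it to the reject tray.

```bash
python3 -m jog '[[[0,0,-0.018,0,0,0,0.02],[0,0,-0.02,0,0,0,0.02],[0,0,-0.018,0,0,0,0.02],[0.0178,-0.0213,0.0052,0,-0.0651,0,0.02],[0.0178,-0.0213,0.0052,0,-0.0651,0,0.02],[0.0178,-0.0213,0.0052,0,-0.0651,0,0.02],[0.0178,-0.0213,0.0052,0,-0.0651,0,0.02],[0.0178,-0.0213,0.0052,0,-0.0651,0,0.02],[0.0178,-0.0213,0.0052,0,-0.0651,0,0.02],[0.0178,-0.0213,0.0052,0,-0.0651,0,0.02]]]'
python3 - <<'E'
from mv import *
st()
plan([.4395,.1425,.07],down(71.3),4)
E
```

```text
clock: 11.03
tool_pos: [0.4532, 0.1201, 0.1548]
ee_rot: [[0.322, 0.946, 0.024], [0.945, -0.323, 0.059], [0.064, 0.004, -0.998]]
force: [0.9, 0.4, -1.7]
finger_gap: 0.032
t 11.03 p [0.4532 0.1201 0.1548] yawx 71.19 z [ 0.0243  0.0589 -0.998 ] F [ 0.9  0.4 -1.7] gap 0.032 j [-0.04  0.01  1.97  0.07  1.13  0.27]
n 4 row [0.0033, -0.0051, 0.0214] [0.001, -0.0159, -0.0005] max 0.0214 0.0222
 mid [0.443 0.137 0.091] minr 0.462 minz 0.07
```

```bash
python3 -m jog '[[[0.0033,-0.0051,0.0214,0.001,-0.0159,-0.0005,0.02],[0.0033,-0.0051,0.0214,0.001,-0.0159,-0.0005,0.02],[0.0033,-0.0051,0.0214,0.001,-0.0159,-0.0005,0.02],[0.0033,-0.0051,0.0214,0.001,-0.0159,-0.0005,0.02],[0,0,0.02,0,0,0,0.02],[0,0,0.018,0,0,0,0.02],[0,0,0.004,0,0,0,0.02],[0,0,0.002,0,0,0,0.02],[0,0,0,0,0,0,0.02],[0,0,0,0,0,0,0.02]]]'
python3 - <<'E'
from mv import *
st()
w=bot.get_image("wrist"); save(w,"w5"); s=bot.get_image("scene"); save(s,"s5",(270,130,390,260),5)
E
```

```text
clock: 11.87
tool_pos: [0.4405, 0.1417, 0.0261]
ee_rot: [[0.32, 0.947, 0.0], [0.947, -0.32, 0.003], [0.003, -0.001, -1.0]]
force: [-0.2, 0.4, -1.3]
finger_gap: 0.0324
t 11.87 p [0.4405 0.1417 0.0261] yawx 71.31 z [ 0.     0.003 -1.   ] F [-0.2  0.4 -1.3] gap 0.0324 j [0.05 0.26 2.02 0.   0.86 0.38]
```

View pics/w5.png

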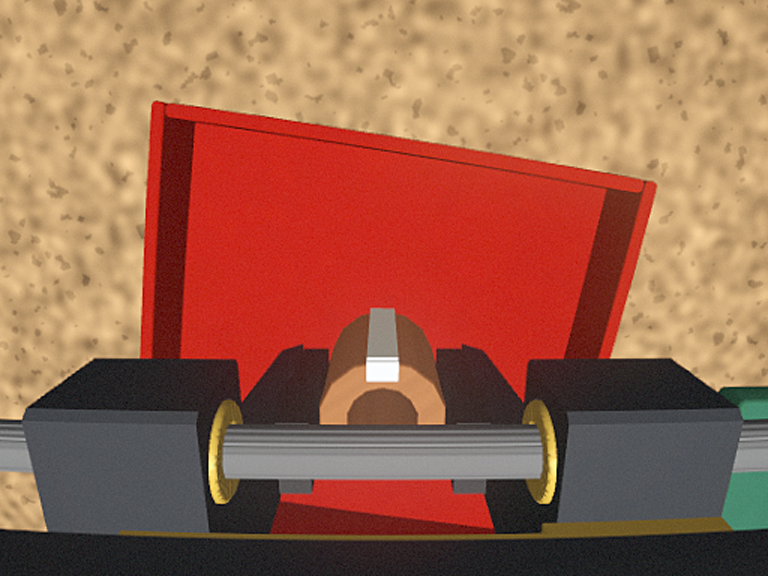

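View pics/s5.png

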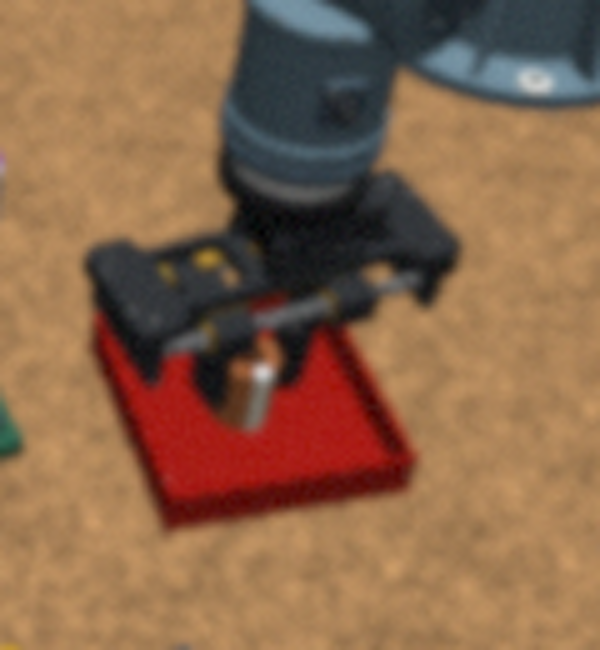

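The sleeve is in the middle of the tray, a few millimetres above the floor. I'll lower it, release it and lift away.

```bash
python3 -m jog '[[[0,0,0.002,0,0,0,0.02],[0,0,0.001,0,0,0,0.02],[0,0,0.0005,0,0,0,0.02],[0,0,0,0,0,0,0.045],[0,0,0,0,0,0,0.055],[0,0,0,0,0,0,0.055],[0,0,-0.01,0,0,0,0.055],[0,0,-0.03,0,0,0,0.055],[0,0,-0.04,0,0,0,0.055],[0,0,-0.04,0,0,0,0.055]]]'
python3 - <<'E'
from mv import *
o=st(); p=np.array(o["tool_pos"])
plan([.524,-.326,.15],down(24),None)
plan([.524,-.326,.14],down(24),None,p0=p)
s=bot.get_image("scene"); save(s,"s6",(270,130,390,260),5)
E
```

```text
clock: 12.8
tool_pos: [0.4385, 0.1412, 0.1427]
ee_rot: [[0.32, 0.947, -0.004], [0.947, -0.32, 0.003], [0.001, -0.005, -1.0]]
force: [1.9, 0.3, -0.9]
finger_gap: 0.0547
t 12.8 p [0.4385 0.1412 0.1427] yawx 71.33 z [-0.0044  0.0026 -1.    ] F [ 1.9  0.3 -0.9] gap 0.0547 j [0.05 0.04 1.97 0.   1.13 0.38]
n 12 row [-0.0258, 0.0315, -0.0007] [-0.0004, 0.0001, 0.0688] max 0.0315 0.0407
 mid [ 0.536 -0.124  0.147] minr 0.472 minz 0.143
n 12 row [-0.0258, 0.0315, 0.0001] [-0.0004, 0.0001, 0.0688] max 0.0315 0.0407
 mid [ 0.536 -0.124  0.141] minr 0.472 minz 0.14
```

View pics/s6.png

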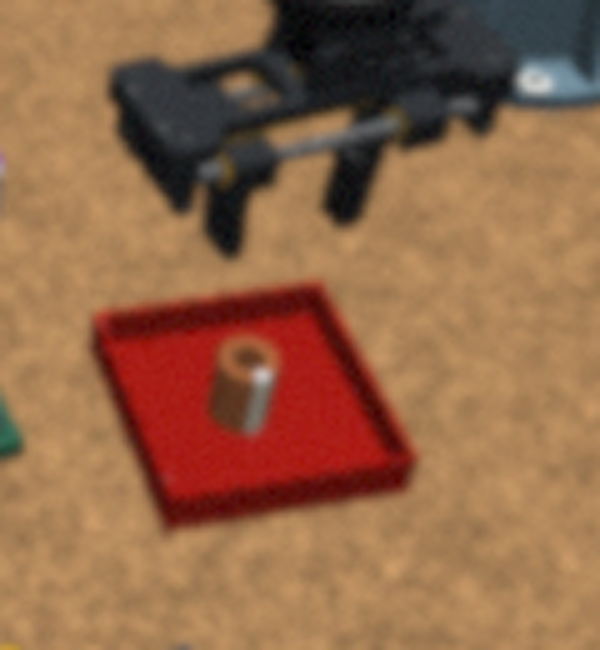

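The tight sleeve stands upright in the tray at about (245,385) in the crop. Next is the far sleeve.

```bash
python3 -m jog '[[[-0.0258,0.0315,-0.0005,0,0,0.0688,0.06],[-0.0258,0.0315,-0.0005,0,0,0.0688,0.06],[-0.0258,0.0315,-0.0005,0,0,0.0688,0.06],[-0.0258,0.0315,-0.0005,0,0,0.0688,0.06],[-0.0258,0.0315,0,0,0,0.0688,0.06],[-0.0258,0.0315,0,0,0,0.0688,0.06],[-0.0258,0.0315,0,0,0,0.0688,0.06],[-0.0258,0.0315,0,0,0,0.0688,0.06],[-0.0258,0.0315,0,0,0,0.0688,0.06],[-0.0258,0.0315,0,0,0,0.0688,0.06]]]'
python3 - <<'E'
from mv import *
o=st(); p=np.array(o["tool_pos"])
plan([.524,-.326,.14],down(24),3)
E
```

```text
clock: 13.68
tool_pos: [0.5383, -0.2477, 0.1428]
ee_rot: [[0.851, 0.526, -0.001], [0.526, -0.851, 0.002], [0.0, -0.003, -1.0]]
force: [-0.2, 0.2, 0.2]
finger_gap: 0.0601
t 13.68 p [ 0.5383 -0.2477  0.1428] yawx 31.72 z [-0.001   0.0025 -1.    ] F [-0.2  0.2  0.2] gap 0.0601 j [-0.63  0.32  1.64  0.    1.18  0.38]
n 3 row [-0.0169, 0.0205, 0.0009] [-0.0009, -0.0001, 0.0449] max 0.0205 0.0266
 mid [ 0.53  -0.3    0.141] minr 0.601 minz 0.14
```

```bash
python3 -m jog '[[[-0.0169,0.0205,0.0009,0,0,0.0449,0.06],[-0.0169,0.0205,0.0009,0,0,0.0449,0.06],[-0.0169,0.0205,0.0009,0,0,0.0449,0.06],[0,0,0,0,0,0,0.06],[0,0,0,0,0,0,0.06],[0,0,0,0,0,0,0.06],[0,0,0,0,0,0,0.06],[0,0,0,0,0,0,0.06],[0,0,0,0,0,0,0.06],[0,0,0,0,0,0,0.06]]]'
python3 - <<'E'
from mv import *
im=bot.get_image("wrist"); save(im,"w7"); c=rim(im,[.524,-.326],r=.03); o=st(); p=np.array(o["tool_pos"]); R=np.array(o["ee_rot"])
print("delta tool",(R.T@(np.r_[c,.045]-p)).round(4))
E
```

```text
clock: 14.52
tool_pos: [0.5245, -0.3231, 0.1396]
ee_rot: [[0.912, 0.411, -0.002], [0.411, -0.912, 0.003], [-0.0, -0.003, -1.0]]
force: [-0.2, 0.1, -0.7]
finger_gap: 0.0601
rim n 954 z 0.0443 centre [ 522.8 -325.6] rad 17.6
inner r pct1 [10.5 10.9 11.2]
tick az -168.1 dist 14.6 83
t 14.57 p [ 0.5244 -0.3234  0.1396] yawx 24.26 z [-0.0016  0.0027 -1.    ] F [ 0.2  0.6 -0.2] gap 0.0599 j [-0.75  0.37  1.58  0.    1.19  0.4 ]
delta tool [-0.0023  0.0017  0.0946]
```

View pics/w7.png

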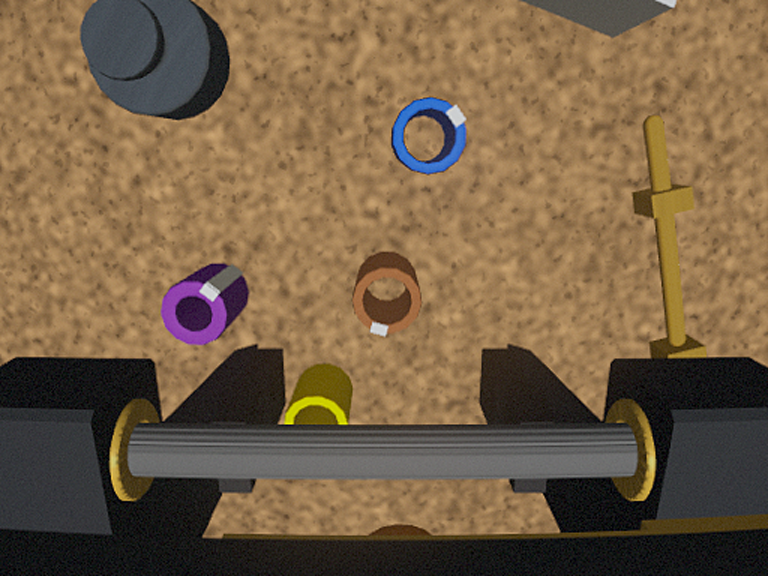

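The far copper sleeve is at (387,300) on the enlarged wrist image. Its bore is wide (inner radius about 11 mm) and its tick is at the bottom (379,329). Blue (428,135), purple (195,310) and yellow (318,400) are not wanted. I'll turn the tool so the stripe faces the wrist camera and stays visible while the sleeve is held.

```bash
python3 -m jog '[[[-0.0023,0.0017,0,0,0,-0.122,0.06],[0,0,0,0,0,-0.122,0.06],[0,0,0,0,0,-0.122,0.06],[0,0,0,0,0,-0.122,0.06],[0,0,0,0,0,-0.122,0.06],[0,0,0,0,0,-0.122,0.06],[0,0,0,0,0,-0.122,0.06],[0,0,0,0,0,-0.122,0.06],[0,0,0,0,0,-0.122,0.06],[0,0,0,0,0,-0.122,0.06]]]' && python3 -m jog '[[[0,0,0,0,0,-0.122,0.06],[0,0,0,0,0,-0.122,0.06],[0,0,0,0,0,-0.122,0.06],[0,0,0,0,0,-0.122,0.06],[0,0,0,0,0,-0.122,0.06],[0,0,0,0,0,-0.122,0.06],[0,0,0,0,0,-0.122,0.06],[0,0,0,0,0,-0.122,0.06],[0,0,0,0,0,-0.122,0.06],[0,0,0,0,0,-0.122,0.06]]]' && python3 -m jog '[[[0,0,0,0,0,-0.122,0.06],[0,0,0,0,0,-0.122,0.06],[0,0,0,0,0,-0.122,0.06],[0,0,0,0,0,-0.122,0.06],[0,0,0,0,0,0,0.06],[0,0,0,0,0,0,0.06],[0,0,0,0,0,0,0.06],[0,0,0,0,0,0,0.06],[0,0,0,0,0,0,0.06],[0,0,0,0,0,0,0.06]]]'
python3 - <<'E'
from mv import *
im=bot.get_image("wrist"); save(im,"w8"); c=rim(im,[.523,-.3255],r=.03); o=st(); p=np.array(o["tool_pos"]); R=np.array(o["ee_rot"])
print("delta tool",(R.T@(np.r_[c,.045]-p)).round(4))
E
```

```text
clock: 15.4
tool_pos: [0.5228, -0.3262, 0.1395]
ee_rot: [[-0.078, 0.997, -0.002], [0.997, 0.078, 0.003], [0.003, -0.001, -1.0]]
force: [0.6, 0.3, -0.3]
finger_gap: 0.0599
clock: 16.23
tool_pos: [0.5228, -0.3262, 0.1395]
ee_rot: [[-0.963, 0.269, -0.002], [0.269, 0.963, 0.003], [0.002, 0.002, -1.0]]
force: [-0.4, 0.2, -0.7]
finger_gap: 0.0605
clock: 17.07
tool_pos: [0.5227, -0.3265, 0.1394]
ee_rot: [[-0.979, -0.206, -0.002], [-0.206, 0.978, 0.003], [0.001, 0.003, -1.0]]
force: [-0.3, -0.9, -0.5]
finger_gap: 0.0599
rim n 957 z 0.0444 centre [ 522. -327.] rad 17.6
inner r pct1 [10.9 11.2 11.4]
tick az -173.3 dist 13.9 101
t 17.12 p [ 0.5227 -0.3265  0.1394] yawx -168.09 z [-0.0017  0.0028 -1.    ] F [-0.4  0.2 -0. ] gap 0.0598 j [-0.75  0.37  1.58  0.    1.19 -2.53]
delta tool [ 0.0008 -0.0007  0.0944]
```

View pics/w8.png

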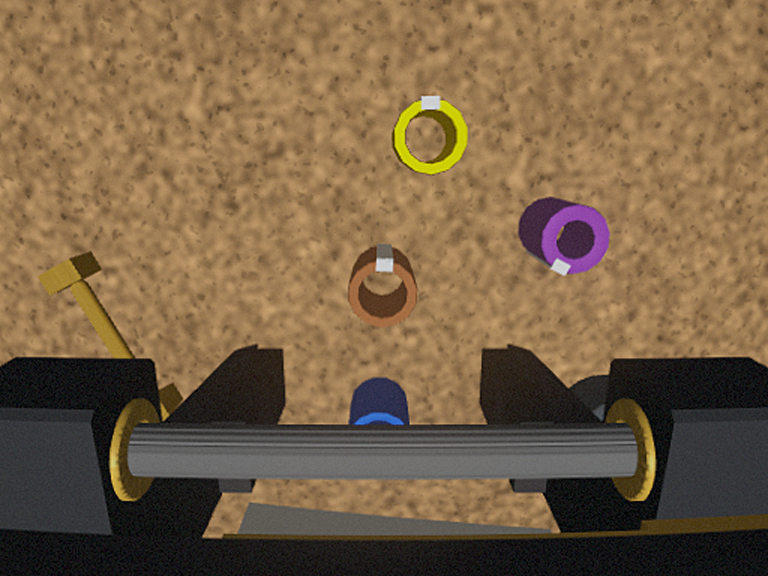

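```bash
python3 -m jog '[[[0,0,0.0245,0,0,0,0.06],[0,0,0.0245,0,0,0,0.06],[0,0,0.0245,0,0,0,0.06],[0,0,0.0245,0,0,0,0.06],[0,0,0.0234,0,0,0,0.06],[0,0,0,0,0,0,0.06],[0,0,0,0,0,0,0.02],[0,0,0,0,0,0,0.02],[0,0,0,0,0,0,0.02],[0,0,0,0,0,0,0.02]]]'
python3 - <<'E'
from mv import *
from pinfit import axis
o=st(); p=np.array(o["tool_pos"]); a=axis(np.deg2rad(-109.2)); S=np.array([.5717,.0008,.0498]); R=tilt(a)
tgt=S+a*(.078+.018)-R@[-.002,.0004,0]; print(tgt)
plan(tgt,R,None,p0=p+[0,0,.12])
E
```

```text
clock: 17.95
tool_pos: [0.5236, -0.3271, 0.02]
ee_rot: [[-0.978, -0.207, 0.001], [-0.207, 0.978, 0.0], [-0.001, 0.0, -1.0]]
force: [0.3, -0.1, 0.7]
finger_gap: 0.0354
t 17.95 p [ 0.5236 -0.3271  0.02  ] yawx -168.04 z [ 7.e-04  5.e-04 -1.e+00] F [ 0.3 -0.1  0.7] gap 0.0354 j [-0.75  0.54  1.62  0.    0.98 -2.53]
[ 0.55610626 -0.04276281  0.13393844]
n 18 row [0.0113, 0.0148, 0.0048] [-0.0306, 0.0173, 0.1143] max 0.0148 0.0193
 mid [ 0.462 -0.157  0.121] minr 0.488 minz 0.12
```

```bash
python3 -m jog '[[[0,0,0,0,0,0,0.02],[0,0,0,0,0,0,0.02],[0,0,-0.035,0,0,0,0.02],[0,0,-0.041,0,0,0,0.02],[0,0,-0.041,0,0,0,0.02],[0.0113,0.0148,0.0048,-0.0306,0.0173,0.1143,0.02],[0.0113,0.0148,0.0048,-0.0306,0.0173,0.1143,0.02],[0.0113,0.0148,0.0048,-0.0306,0.0173,0.1143,0.02],[0.0113,0.0148,0.0048,-0.0306,0.0173,0.1143,0.02],[0.0113,0.0148,0.0048,-0.0306,0.0173,0.1143,0.02]]]' && python3 -m jog '[[[0.0113,0.0148,0.0048,-0.0306,0.0173,0.1143,0.02],[0.0113,0.0148,0.0048,-0.0306,0.0173,0.1143,0.02],[0.0113,0.0148,0.0048,-0.0306,0.0173,0.1143,0.02],[0.0113,0.0148,0.0048,-0.0306,0.0173,0.1143,0.02],[0.0113,0.0148,0.0048,-0.0306,0.0173,0.1143,0.02],[0.0113,0.0148,0.0048,-0.0306,0.0173,0.1143,0.02],[0.0113,0.0148,0.0048,-0.0306,0.0173,0.1143,0.02],[0.0113,0.0148,0.0048,-0.0306,0.0173,0.1143,0.02],[0.0113,0.0148,0.0048,-0.0306,0.0173,0.1143,0.02],[0,0,0,0,0,0,0.02]]]'
python3 - <<'E'
from mv import *
from pinfit import axis
o=st(); p=np.array(o["tool_pos"]); a=axis(np.deg2rad(-109.2)); S=np.array([.5717,.0008,.0498]); R=tilt(a)
tgt=S+a*(.078+.018)-R@[-.002,.0004,0]; print(tgt)
plan(tgt,R,None)
E
```

```text
clock: 18.78
tool_pos: [0.4669, -0.2505, 0.118]
ee_rot: [[-0.927, 0.366, -0.075], [0.351, 0.922, 0.16], [0.128, 0.122, -0.984]]
force: [0.3, -0.0, -3.5]
finger_gap: 0.0321
clock: 19.62
tool_pos: [0.4954, -0.0864, 0.1218]
ee_rot: [[-0.154, 0.987, 0.038], [0.895, 0.123, 0.428], [0.418, 0.1, -0.903]]
force: [-0.1, -0.5, -2.9]
finger_gap: 0.0325
t 19.62 p [ 0.4954 -0.0864  0.1218] yawx 99.74 z [ 0.0382  0.4281 -0.9029] F [-0.1 -0.5 -2.9] gap 0.0325 j [-0.65  0.27  1.83  0.39  1.31 -0.95]
[ 0.55610626 -0.04276281  0.13393844]
n 4 row [0.0114, 0.0149, 0.0035] [-0.0309, 0.0163, 0.1131] max 0.0149 0.0191
 mid [ 0.539 -0.051  0.131] minr 0.514 minz 0.125
```

```bash
python3 -m jog '[[[0.0114,0.0149,0.0035,-0.0309,0.0163,0.1131,0.02],[0.0114,0.0149,0.0035,-0.0309,0.0163,0.1131,0.02],[0.0114,0.0149,0.0035,-0.0309,0.0163,0.1131,0.02],[0.0114,0.0149,0.0035,-0.0309,0.0163,0.1131,0.02],[0,0,0,0,0,0,0.02],[0,0,0,0,0,0,0.02],[0,0,0,0,0,0,0.02],[0,0,0,0,0,0,0.02],[0,0,0,0,0,0,0.02],[0,0,0,0,0,0,0.02]]]'; python3 pinfit.py
python3 - <<'E'
from h import *
w=bot.get_image("wrist"); save(w,"w9")
E
```

```text
clock: 20.45
tool_pos: [0.5551, -0.0447, 0.1336]
ee_rot: [[0.281, 0.946, 0.163], [0.82, -0.325, 0.471], [0.498, 0.001, -0.867]]
force: [-0.6, 0.3, -3.0]
finger_gap: 0.0321
t 20.5 p [ 0.5552 -0.0446  0.1336] yawx 71.09 z [ 0.163   0.4711 -0.8669] F [-0.4 -0.3 -2.4] gap 0.0322 j [-0.58  0.28  1.81  0.54  1.24 -0.48]
pin n 451 1107 seat [0.5717 0.0009 0.0498] az -109.1 medres mm 0.15
pin n 123 27 seat [ 5.727e-01 -1.000e-04  4.980e-02] az -111.7 medres mm 0.94
pin n 31 48 seat [5.744e-01 4.000e-04 5.030e-02] az -110.62 medres mm 0.54
sleeve n 2096 xy off mm [0.08 0.32] tilt deg [1.26 0.2 ] med 0.36 z range [-0.026   0.0174]
 pin axis at tool z 0.018 [0.04 0.72] sleeve axis [0.47 0.39]
 pin axis at tool z 0.04 [0.08 0.72] sleeve axis [0.95 0.46]
 pin axis at tool z 0.097 [0.18 0.73] sleeve axis [2.2  0.66]
tilt deg [0.1  0.01]
```

View pics/w9.png

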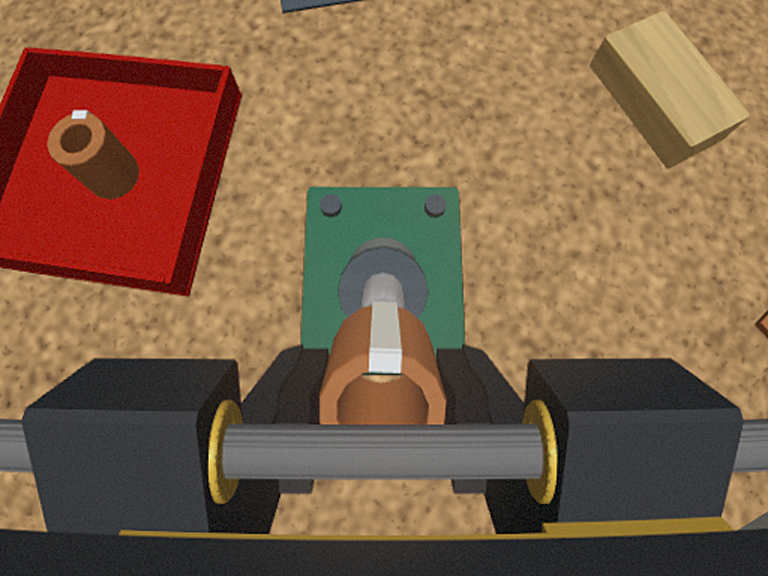

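```bash
python3 -m jog '[[[-0.0004,0.0003,0.002,0,0,0,0.02],[0,0,0.004,0,0,0,0.02],[0,0,0.004,0,0,0,0.02],[0,0,0.004,0,0,0,0.02],[0,0,0.004,0,0,0,0.02],[0,0,0.004,0,0,0,0.02],[0,0,0.004,0,0,0,0.02],[0,0,0.003,0,0,0,0.02],[0,0,0.001,0,0,0,0.02],[0,0,0,0,0,0,0.02]]]'; python3 pinfit.py
python3 - <<'E'
from h import *
w=bot.get_image("scene"); save(w,"s10",(200,120,300,220),6)
E
```

```text
clock: 21.48
tool_pos: [0.5603, -0.0303, 0.1072]
ee_rot: [[0.281, 0.946, 0.163], [0.82, -0.325, 0.472], [0.499, 0.001, -0.867]]
force: [1.0, 0.4, -3.1]
finger_gap: 0.0325
t 21.53 p [ 0.5605 -0.0305  0.1074] yawx 71.07 z [ 0.1629  0.4714 -0.8667] F [-0.3 -0.3 -3.1] gap 0.0323 j [-0.55  0.33  1.82  0.55  1.18 -0.49]
pin n 171 1188 seat [0.5717 0.0009 0.0497] az -108.71 medres mm 0.13
pin n 92 32 seat [5.718e-01 4.000e-04 4.900e-02] az -107.07 medres mm 0.82
pin n 14 43 seat [5.744e-01 4.000e-04 5.010e-02] az -111.84 medres mm 0.86
sleeve n 2152 xy off mm [0.14 0.19] tilt deg [1.4 0.1] med 0.39 z range [-0.0258  0.0179]
 pin axis at tool z 0.018 [0.08 0.46] sleeve axis [0.58 0.22]
 pin axis at tool z 0.04 [0.11 0.39] sleeve axis [1.12 0.26]
 pin axis at tool z 0.067 [0.15 0.31] sleeve axis [1.77 0.31]
tilt deg [ 0.08 -0.18]
```

View pics/s10.png

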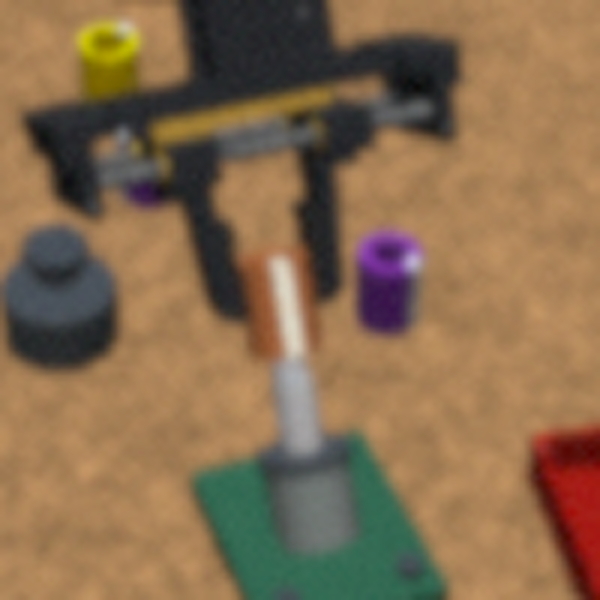

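```bash
python3 -m jog '[[[-0.0004,0.0002,0.002,0,0,0,0.02],[0,0,0.003,0,0,0,0.02],[0,0,0.003,0,0,0,0.02],[0,0,0.003,0,0,0,0.02],[0,0,0.003,0,0,0,0.02],[0,0,0.002,0,0,0,0.02],[0,0,0.002,0,0,0,0.02],[0,0,0.002,0,0,0,0.02],[0,0,0.002,0,0,0,0.02],[0,0,0,0,0,0,0.02]]]'; python3 pinfit.py
```

```text
clock: 22.52
tool_pos: [0.5639, -0.0203, 0.0879]
ee_rot: [[0.281, 0.946, 0.163], [0.82, -0.325, 0.472], [0.499, 0.001, -0.867]]
force: [0.4, 0.2, -2.5]
finger_gap: 0.0324
t 22.57 p [ 0.564  -0.0205  0.0881] yawx 71.06 z [ 0.1628  0.4715 -0.8667] F [-0.6  0.  -2.6] gap 0.0322 j [-0.54  0.36  1.82  0.57  1.14 -0.49]
pin n 356 1293 seat [0.5717 0.0013 0.05  ] az -108.98 medres mm 0.24
pin n 47 33 seat [5.715e-01 3.000e-04 4.990e-02] az -107.75 medres mm 0.77
pin n 5 34 seat [0.5742 0.     0.0496] az -105.68 medres mm 0.07
sleeve n 2139 xy off mm [0.12 0.28] tilt deg [1.26 0.12] med 0.37 z range [-0.0258  0.018 ]
 pin axis at tool z 0.018 [0.95 0.18] sleeve axis [0.52 0.32]
 pin axis at tool z 0.04 [0.98 0.17] sleeve axis [1.   0.36]
 pin axis at tool z 0.045 [0.99 0.17] sleeve axis [1.1  0.37]
tilt deg [ 0.08 -0.04]
```

It has passed the cone (bottom about 27 mm from the seat) with no contact force, so it's the wide one. I'll take it down to the seat.

```bash
python3 -m jog '[[[0,0,0.003,0,0,0,0.02],[0,0,0.003,0,0,0,0.02],[0,0,0.003,0,0,0,0.02],[0,0,0.003,0,0,0,0.02],[0,0,0.002,0,0,0,0.02],[0,0,0.002,0,0,0,0.02],[0,0,0.002,0,0,0,0.02],[0,0,0.002,0,0,0,0.02],[0,0,0,0,0,0,0.02],[0,0,0,0,0,0,0.02]]]'
python3 - <<'E'
from mv import *
from pinfit import sleeve
im=bot.get_image("wrist");o=st(); R=np.array(o["ee_rot"]); p=np.array(o["tool_pos"]); sleeve(im,R,p)
c=R.T@(np.array([.5717,.0009,.0498])-p); print(c.round(4)); save(im,"w11")
E
```

```text
clock: 23.5
tool_pos: [0.5673, -0.0111, 0.0708]
ee_rot: [[0.281, 0.946, 0.163], [0.82, -0.325, 0.471], [0.499, 0.001, -0.867]]
force: [0.4, 0.1, -2.0]
finger_gap: 0.0328
t 23.55 p [ 0.5674 -0.0112  0.0709] yawx 71.07 z [ 0.1631  0.4713 -0.8667] F [-0.3  0.3 -3. ] gap 0.0324 j [-0.52  0.39  1.82  0.58  1.11 -0.5 ]
sleeve n 2181 xy off mm [0.12 0.26] tilt deg [1.25 0.1 ] med 0.38 z range [-0.0259  0.0189]
[0.0006 0.0001 0.0247]
```

View pics/w11.png

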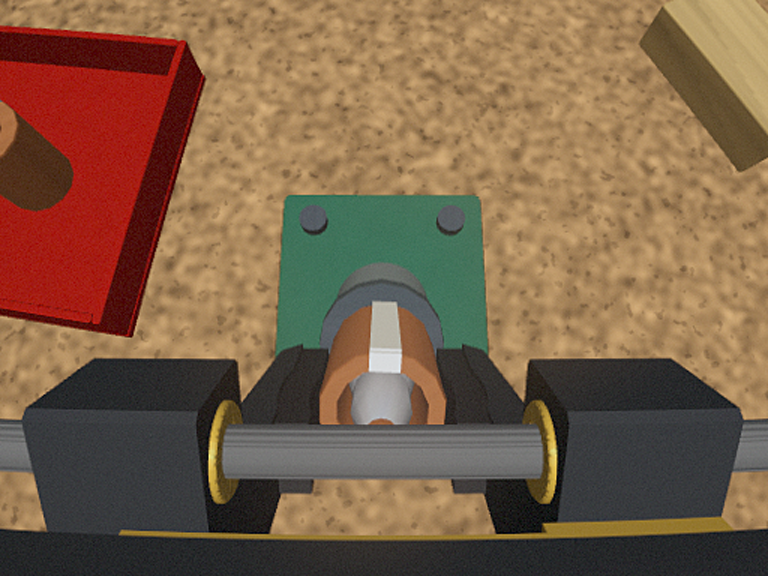

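```bash
python3 -m jog '[[[0,0,0.001,0,0,0,0.02],[0,0,0.001,0,0,0,0.02],[0,0,0.001,0,0,0,0.02],[0,0,0.001,0,0,0,0.02],[0,0,0.001,0,0,0,0.02],[0,0,0.0007,0,0,0,0.02],[0,0,0.0007,0,0,0,0.02],[0,0,0.0006,0,0,0,0.02],[0,0,0,0,0,0,0.02],[0,0,0,0,0,0,0.02]]]'
python3 - <<'E'
from mv import *
o=st(); R=np.array(o["ee_rot"]); p=np.array(o["tool_pos"])
c=R.T@(np.array([.5717,.0009,.0498])-p); print(c.round(4), "F tool",(R.T@np.array(o["force"])).round(1))
E
```

```text
clock: 24.38
tool_pos: [0.5683, -0.0089, 0.0666]
ee_rot: [[0.28, 0.946, 0.162], [0.82, -0.324, 0.471], [0.498, 0.001, -0.867]]
force: [-13.3, -7.8, 16.0]
finger_gap: 0.0323
t 24.38 p [ 0.5683 -0.0089  0.0666] yawx 71.15 z [ 0.1624  0.4712 -0.8669] F [-13.3  -7.8  16. ] gap 0.0323 j [-0.51  0.4   1.82  0.58  1.1  -0.5 ]
[0.0006 0.0001 0.0197] F tool [ -2.2 -10.  -19.7]
```

```bash
python3 -m jog '[[[0,-0.0005,0,0,0,0,0.02],[0,-0.0003,0,0,0,0,0.02],[0,0,0,0,0,0,0.02],[0,0,0,0,0,0,0.02],[0,0,0,0,0,0,0.02],[0,0,0.0004,0,0,0,0.02],[0,0,0.0004,0,0,0,0.02],[0,0,0,0,0,0,0.02],[0,0,0,0,0,0,0.02],[0,0,0,0,0,0,0.02]]]'
python3 - <<'E'
from mv import *
from pinfit import sleeve
im=bot.get_image("wrist")
o=st(); R=np.array(o["ee_rot"]); p=np.array(o["tool_pos"]); sleeve(im,R,p)
c=R.T@(np.array([.5717,.0009,.0498])-p); print(c.round(4), "F tool",(R.T@np.array(o["force"])).round(1))
save(im,"w12",(190,160,320,290),5); s=bot.get_image("scene"); save(s,"s12",(215,140,295,220),7)
# stripe lower end, top end
C=cloud(im); hs=cv2.cvtColor(im["pixels"],cv2.COLOR_RGB2HSV).astype(int); T=(C-p)@R
m=(hs[...,1]>80)&(hs[...,0]<14)&(abs(T[...,1])<.012)&(T[...,0]>.012)&(T[...,0]<.022)&(abs(T[...,2])<.04)
print("copper z range",np.percentile(T[m][:,2],[0.5,2,98,99.5]).round(4))
m=(hs[...,1]<40)&(hs[...,2]>120)&(abs(T[...,1])<.007)&(T[...,0]>.014)&(T[...,0]<.021)&(abs(T[...,2])<.04)
print("stripe z range",np.percentile(T[m][:,2],[0.5,2,98,99.5]).round(4),"y",np.percentile(T[m][:,1],[2,50,98]).round(4))
E
```

```text
clock: 25.22
tool_pos: [0.5682, -0.0089, 0.0665]
ee_rot: [[0.28, 0.946, 0.164], [0.821, -0.324, 0.471], [0.498, 0.003, -0.867]]
force: [-13.8, -9.2, 19.5]
finger_gap: 0.0322
t 25.27 p [ 0.5682 -0.0089  0.0665] yawx 71.17 z [ 0.1638  0.4705 -0.8671] F [-13.9  -9.9  19.7] gap 0.0324 j [-0.51  0.4   1.82  0.58  1.1  -0.5 ]
sleeve n 2208 xy off mm [0.14 0.33] tilt deg [1.43 0.1 ] med 0.37 z range [-0.0262  0.0188]
[0.0007 0.0001 0.0197] F tool [ -2.2  -9.8 -24. ]
copper z range [-0.0264 -0.026   0.0177  0.0198]
stripe z range [-0.027  -0.0266  0.0188  0.0201] y [-0.0027  0.0011  0.005 ]
```

View pics/w12.png

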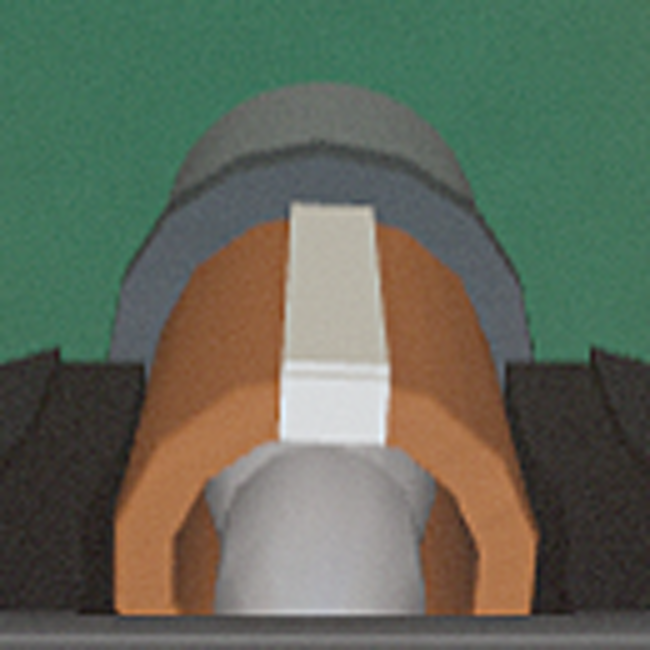

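View pics/s12.png

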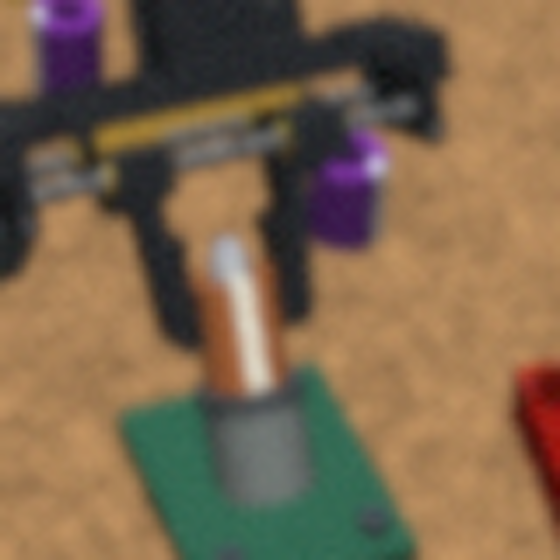

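The sleeve is home. Its underside is within about 0.2 mm of the seat, contact is firm at about 20 N, and the pin tip shows above the top rim. I'll withdraw it and carry it to the scanner.

Run:
```python
from mv import *
o=bot.get_obs(); R=np.array(o["ee_rot"]); p=np.array(o["tool_pos"]); p1=p+R@[0,0,-.098]; print(p1.round(4))
plan([.6105,.2597,.165],down(-5.5),None,p0=p1)
```

```text
[ 0.5522 -0.055   0.1515]
n 12 row [0.0202, -0.0198, 0.0059] [-0.0288, -0.0369, 0.1087] max 0.0202 0.0289
 mid [0.534 0.14  0.176] minr 0.525 minz 0.156
```

```bash
python3 -m jog '[[[0,0,-0.003,0,0,0,0.02],[0,0,-0.006,0,0,0,0.02],[0,0,-0.01,0,0,0,0.02],[0,0,-0.012,0,0,0,0.02],[0,0,-0.012,0,0,0,0.02],[0,0,-0.012,0,0,0,0.02],[0,0,-0.012,0,0,0,0.02],[0,0,-0.012,0,0,0,0.02],[0,0,-0.012,0,0,0,0.02],[0,0,-0.008,0,0,0,0.02]]]' && python3 -m jog '[[[0.0202,-0.0198,0.0059,-0.0288,-0.0369,0.1087,0.02],[0.0202,-0.0198,0.0059,-0.0288,-0.0369,0.1087,0.02],[0.0202,-0.0198,0.0059,-0.0288,-0.0369,0.1087,0.02],[0.0202,-0.0198,0.0059,-0.0288,-0.0369,0.1087,0.02],[0.0202,-0.0198,0.0059,-0.0288,-0.0369,0.1087,0.02],[0.0202,-0.0198,0.0059,-0.0288,-0.0369,0.1087,0.02],[0.0202,-0.0198,0.0059,-0.0288,-0.0369,0.1087,0.02],[0.0202,-0.0198,0.0059,-0.0288,-0.0369,0.1087,0.02],[0.0202,-0.0198,0.0059,-0.0288,-0.0369,0.1087,0.02],[0.0202,-0.0198,0.0059,-0.0288,-0.0369,0.1087,0.02]]]'
python3 - <<'E'
from mv import *
st()
plan([.6105,.2597,.13],down(-5.5),3)
E
```

```text
clock: 26.15
tool_pos: [0.552, -0.055, 0.1517]
ee_rot: [[0.281, 0.945, 0.165], [0.82, -0.326, 0.47], [0.498, 0.003, -0.867]]
force: [0.5, 0.1, -2.5]
finger_gap: 0.0326
clock: 26.98
tool_pos: [0.5537, 0.1861, 0.1736]
ee_rot: [[0.96, 0.261, 0.102], [0.251, -0.962, 0.105], [0.126, -0.075, -0.989]]
force: [0.5, -0.9, -1.7]
finger_gap: 0.0323
t 26.98 p [0.5537 0.1861 0.1736] yawx 14.65 z [ 0.1023  0.1048 -0.9892] F [ 0.5 -0.9 -1.7] gap 0.0323 j [0.07 0.18 1.75 0.11 1.1  1.33]
n 3 row [0.021, -0.0208, 0.0175] [-0.0323, -0.0372, 0.1186] max 0.021 0.0344
 mid [0.589 0.238 0.146] minr 0.609 minz 0.13
```

Run:
```python
from mv import *
plan([.6105,.2597,.13],down(-5.5),4)
```

```text
n 4 row [0.0156, -0.0159, 0.013] [-0.0242, -0.0279, 0.089] max 0.0159 0.0258
 mid [0.594 0.244 0.142] minr 0.602 minz 0.13
```

```bash
python3 -m jog '[[[0.0156,-0.0159,0.013,-0.0242,-0.0279,0.089,0.02],[0.0156,-0.0159,0.013,-0.0242,-0.0279,0.089,0.02],[0.0156,-0.0159,0.013,-0.0242,-0.0279,0.089,0.02],[0.0156,-0.0159,0.013,-0.0242,-0.0279,0.089,0.02],[0,0,0,0,0,0,0.02],[0,0,0,0,0,0,0.02],[0,0,0,0,0,0,0.02],[0,0,0,0,0,0,0.02],[0,0,0,0,0,0,0.02],[0,0,0,0,0,0,0.02]]]'
python3 - <<'E'
from mv import *
from pinfit import sleeve
o=st(); im=bot.get_image("wrist"); save(im,"w13"); s=bot.get_image("scene"); save(s,"s13",(230,200,350,320),5)
R=np.array(o["ee_rot"]); p=np.array(o["tool_pos"]); sleeve(im,R,p)
C=cloud(im); hs=cv2.cvtColor(im["pixels"],cv2.COLOR_RGB2HSV).astype(int); T=(C-p)@R
m=(hs[...,1]<40)&(hs[...,2]>120)&(abs(T[...,1])<.007)&(T[...,0]>.014)&(T[...,0]<.021)&(abs(T[...,2])<.04)
print("stripe y",np.percentile(T[m][:,1],[2,50,98]).round(4),"x",T[m][:,0].mean().round(4))
# scanner block top & pad in wrist
px=im["pixels"].astype(int)
y=(px[...,0]>px[...,2]+60)&(px[...,1]>px[...,2]+50)&(abs(C[...,2]-.078)<.006)&(abs(C[...,0]-.72)<.1)&(C[...,1]>.15)
if y.sum()>100:
    k=cv2.minAreaRect((C[y][:,:2]*1000).astype(np.float32)); print("block",k,y.sum())
w=(px.min(2)>110)&(abs(C[...,2]-.004)<.006)&(np.hypot(C[...,0]-.61,C[...,1]-.26)<.04)&(hs[...,1]<40)
print("pad px",w.sum()); 
if w.sum()>100:
    P=atz(im,np.argwhere(w)[:,::-1].astype(float),.004)[:,:2]*1000; print(P.min(0),P.max(0),cv2.minEnclosingCircle(P.astype(np.float32)))
E
```

```text
clock: 27.82
tool_pos: [0.6109, 0.2581, 0.131]
ee_rot: [[0.996, -0.092, 0.003], [-0.092, -0.996, 0.002], [0.003, -0.002, -1.0]]
force: [0.2, 0.4, -1.9]
finger_gap: 0.0321
t 27.82 p [0.6109 0.2581 0.131 ] yawx -5.27 z [ 0.0033  0.0018 -1.    ] F [ 0.2  0.4 -1.9] gap 0.0321 j [0.22 0.47 1.46 0.   1.21 1.88]
sleeve n 2189 xy off mm [0.79 0.16] tilt deg [1.84 0.05] med 0.44 z range [-0.0258  0.0173]
stripe y [-0.003   0.0009  0.0048] x 0.0173
block ((709.027099609375, 246.07875061035156), (84.89183807373047, 48.14514923095703), 82.53994750976562) 12899
pad px 3173
[588.94504485 231.52399606] [639.47754662 288.965796  ] ((610.6851196289062, 260.050537109375), 29.06671905517578)
```

View pics/w13.png

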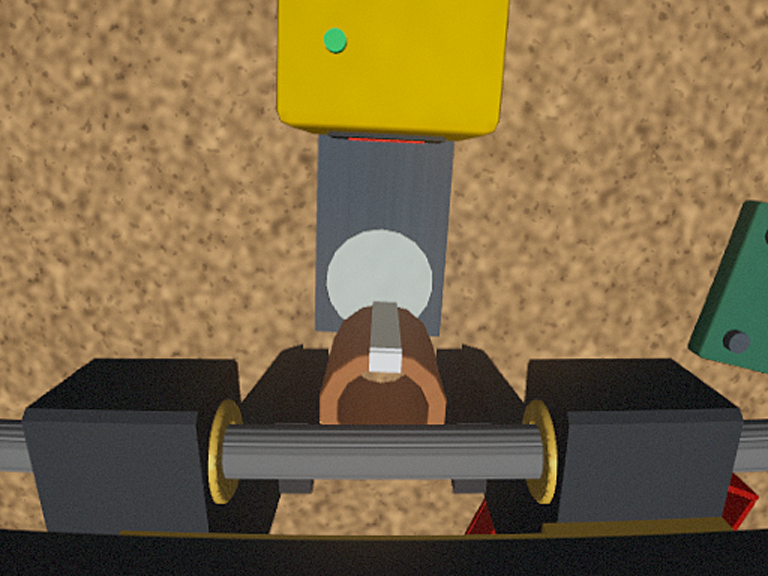

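View pics/s13.png

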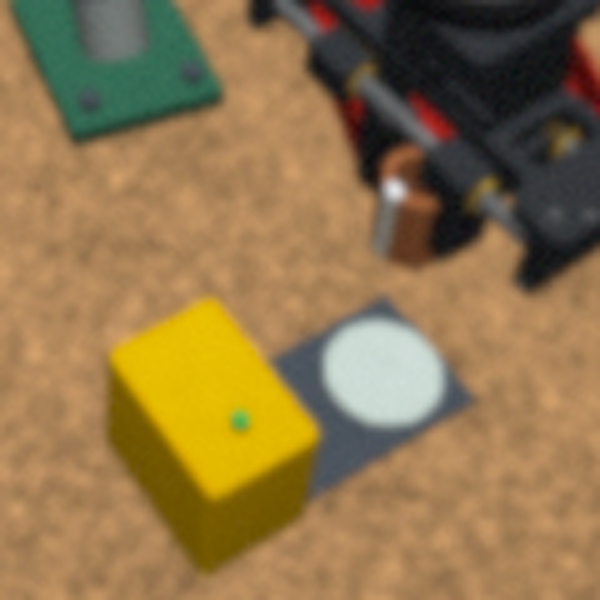

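```bash
python3 -m jog '[[[-0.0014,-0.002,0.01,0,-0.006,0,0.02],[0,0,0.022,0,-0.006,0,0.02],[0,0,0.024,0,0,0,0.02],[0,0,0.022,0,0,0,0.02],[0,0,0.016,0,0,0,0.02],[0,0,0.007,0,0,0,0.02],[0,0,0.002,0,0,0,0.02],[0,0,0,0,0,0,0.02],[0,0,0,0,0,0,0.02],[0,0,0,0,0,0,0.02]]]'
python3 - <<'E'
from mv import *
from pinfit import sleeve
o=st(); im=bot.get_image("wrist"); save(im,"w14"); s=bot.get_image("scene"); save(s,"s14",(230,200,350,320),5)
R=np.array(o["ee_rot"]); p=np.array(o["tool_pos"]); v=sleeve(im,R,p)
print("sleeve bottom world",(p+R@[v[0]+v[2]*.019,v[1]+v[3]*.019,.019]).round(4))
E
```

```text
clock: 28.75
tool_pos: [0.6096, 0.2615, 0.0278]
ee_rot: [[0.996, -0.091, -0.008], [-0.091, -0.996, 0.003], [-0.009, -0.002, -1.0]]
force: [0.8, -0.4, -2.0]
finger_gap: 0.0324
t 28.75 p [0.6096 0.2615 0.0278] yawx -5.23 z [-0.0083  0.003  -1.    ] F [ 0.8 -0.4 -2. ] gap 0.0324 j [0.22 0.61 1.48 0.01 1.05 1.88]
sleeve n 2210 xy off mm [0.78 0.19] tilt deg [1.78 0.09] med 0.46 z range [-0.0259  0.017 ]
sleeve bottom world [0.6108 0.2612 0.0088]
```

View pics/w14.png

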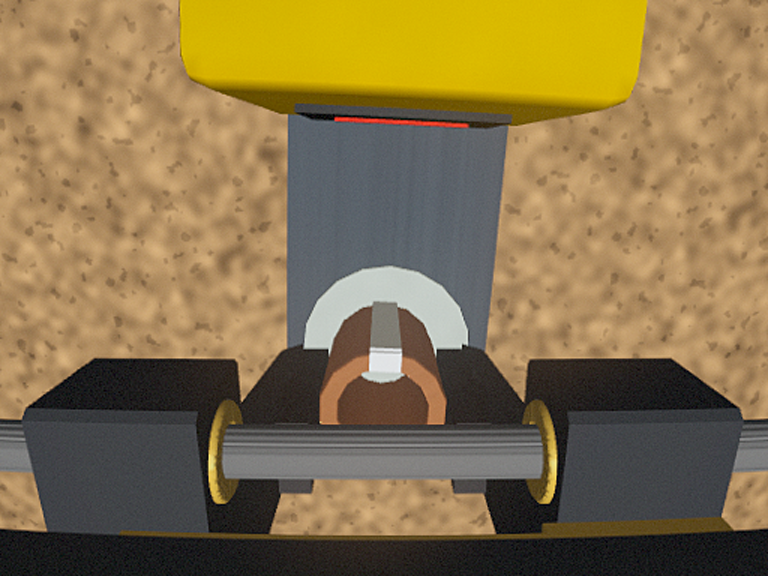

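View pics/s14.png

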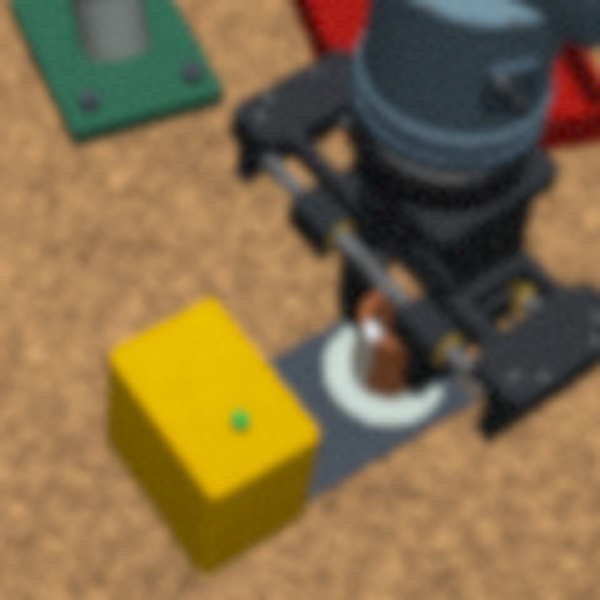

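```bash
python3 -m jog '[[[0,0.001,0.001,0,0,0,0.02],[0,0,0.001,0,0,0,0.02],[0,0,0.001,0,0,0,0.02],[0,0,0.0007,0,0,0,0.02],[0,0,0.0005,0,0,0,0.02],[0,0,0,0,0,0,0.02],[0,0,0,0,0,0,0.02],[0,0,0,0,0,0,0.02],[0,0,0,0,0,0,0.02],[0,0,0,0,0,0,0.02]]]'
python3 - <<'E'
from mv import *
st()
E
```

```text
clock: 29.68
tool_pos: [0.6088, 0.2602, 0.024]
ee_rot: [[0.996, -0.091, -0.01], [-0.091, -0.996, 0.002], [-0.01, -0.001, -1.0]]
force: [-4.6, -1.9, 9.0]
finger_gap: 0.0326
t 29.68 p [0.6088 0.2602 0.024 ] yawx -5.22 z [-0.0103  0.0022 -0.9999] F [-4.6 -1.9  9. ] gap 0.0326 j [0.22 0.62 1.48 0.01 1.05 1.88]
```

```bash
python3 -m jog '[[[0,0,-0.0004,0,0,0,0.02],[0,0,0,0,0,0,0.038],[0,0,0,0,0,0,0.042],[0,0,0,0,0,0,0.05],[0,0,0,0,0,0,0.055],[0,0,-0.004,0,0,0,0.055],[0,0,-0.02,0,0,0,0.055],[0,0,-0.035,0,0,0,0.055],[0,0,-0.035,0,0,0,0.055],[0,0,-0.02,0,0,0,0.055]]]'; python3 -m jog '[[[0,0,0,0,0,0,0.055],[0,0,0,0,0,0,0.055],[0,0,0,0,0,0,0.055],[0,0,0,0,0,0,0.055],[0,0,0,0,0,0,0.055],[0,0,0,0,0,0,0.055],[0,0,0,0,0,0,0.055],[0,0,0,0,0,0,0.055],[0,0,0,0,0,0,0.055],[0,0,0,0,0,0,0.055]]]' >/dev/null
python3 - <<'E'
from mv import *
o=st(); im=bot.get_image("wrist"); save(im,"w15"); s=bot.get_image("scene"); save(s,"s15",(230,200,350,320),5)
c=rim(im,[.61,.26],z=.049,r=.03); rim(s,[.61,.26],z=.049,r=.03); 
C=cloud(im); px=im["pixels"].astype(int); hs=cv2.cvtColor(im["pixels"],cv2.COLOR_RGB2HSV).astype(int)
w=(px.min(2)>110)&(abs(C[...,2]-.004)<.006)&(np.hypot(C[...,0]-.61,C[...,1]-.26)<.04)&(hs[...,1]<40)
P=atz(im,np.argwhere(w)[:,::-1].astype(float),.004)[:,:2]*1000; print("pad",cv2.minEnclosingCircle(P.astype(np.float32)))
y=(px[...,0]>px[...,2]+60)&(px[...,1]>px[...,2]+50)&(abs(C[...,2]-.078)<.006)&(abs(C[...,0]-.72)<.1)&(C[...,1]>.15)
print("block",cv2.minAreaRect((C[y][:,:2]*1000).astype(np.float32)))
# stripe wall points
c=np.r_[c,0]; d=np.hypot(C[...,0]-c[0],C[...,1]-c[1])
m=(hs[...,1]<45)&(d>.0155)&(d<.0195)&(C[...,2]>.01)&(C[...,2]<.046)
q=C[m].mean(0)-c; print("stripe wall",m.sum(),np.rad2deg(np.arctan2(q[1],q[0])).round(1))
E
```

```text
clock: 30.52
tool_pos: [0.6114, 0.2603, 0.1409]
ee_rot: [[0.996, -0.091, -0.006], [-0.091, -0.996, 0.003], [-0.006, -0.003, -1.0]]
force: [1.7, -0.2, -0.1]
finger_gap: 0.0552
t 31.35 p [0.6097 0.2599 0.1365] yawx -5.23 z [-0.0108  0.0024 -0.9999] F [ 0.1  0.2 -0.2] gap 0.0553 j [0.22 0.47 1.44 0.   1.23 1.88]
rim n 1016 z 0.0483 centre [611.2 259.6] rad 17.7
inner r pct1 [10.7 11.1 11.3]
tick az -6.6 dist 13.1 121
rim n 99 z 0.0484 centre [611.5 258.6] rad 18.2
inner r pct1 [ 9.8 10.3 10.4]
tick az -6.2 dist 14.4 13
pad ((610.4549560546875, 259.84912109375), 29.052574157714844)
block ((708.3671264648438, 246.22579956054688), (84.79804229736328, 47.00669479370117), 82.2758560180664)
stripe wall 97 -6.4
```

View pics/w15.png

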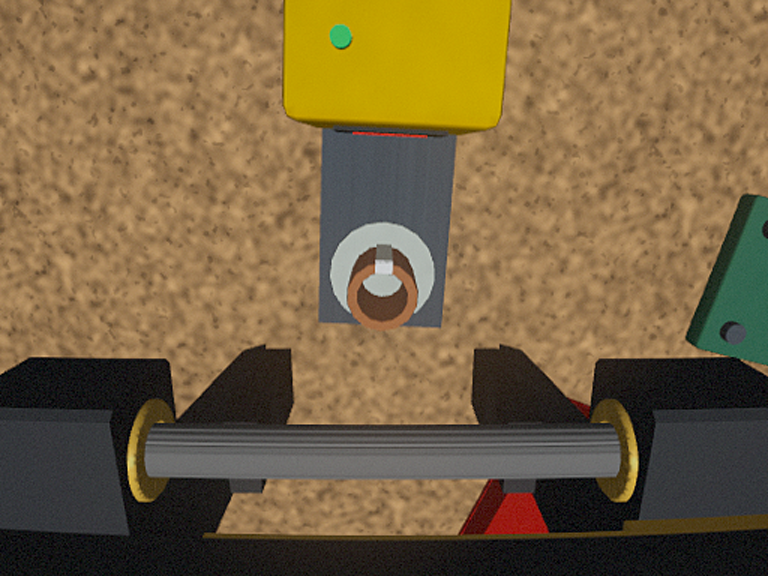

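View pics/s15.png

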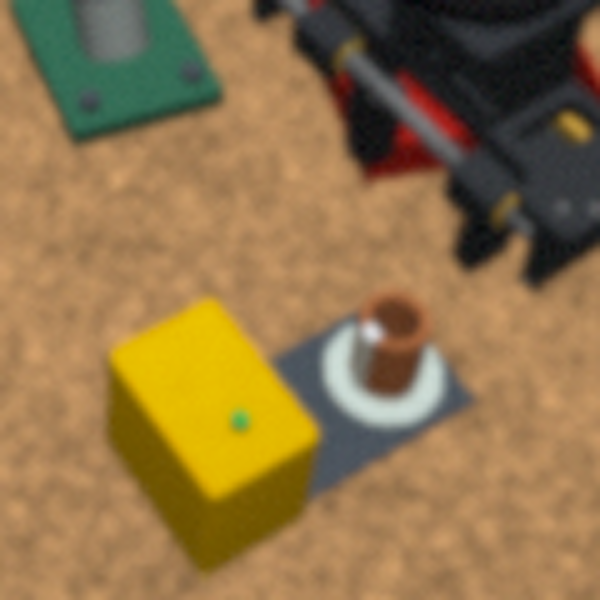

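```bash
python3 m1.py | grep '^s\|^t' | cut -c1-75
python3 - <<'E'
from h import *
t=bot.get_image("top"); save(t,"t16"); s=bot.get_image("scene"); save(s,"s16")
E
```

```text
t [325.5 130.5] 2670 top mid [ 0.755 -0.274  0.063] zmax 0.07 mn [ 0.669 -0
t [271.7 115.9] 69 top mid [ 0.802 -0.088  0.131] zmax 0.136 mn [ 0.792 -0.
t [127.2 118.4] 575 top mid [0.824 0.425 0.034] zmax 0.041 mn [0.798 0.349 
t [223.9 124.1] 373 top mid [0.792 0.079 0.032] zmax 0.038 mn [0.761 0.033 
t [176.  144.5] 488 top mid [0.714 0.242 0.079] zmax 0.085 mn [0.68  0.2   
t [338.1 173.8] 62 top mid [ 0.603 -0.31   0.044] zmax 0.049 mn [ 0.587 -0.
t [299.6 179.6] 247 top mid [ 0.587 -0.177  0.062] zmax 0.067 mn [ 0.557 -0
t [172.2 178.7] 26 top mid [0.599 0.261 0.051] zmax 0.057 mn [0.594 0.245 0
t [245.7 183.4] 208 top mid [ 0.566 -0.017  0.098] zmax 0.107 mn [ 0.55  -0
t [229.3 186.5] 29 top mid [0.57  0.062 0.025] zmax 0.031 mn [0.558 0.048 0
t [205.9 225.7] 243 top mid [0.44  0.143 0.032] zmax 0.038 mn [0.348 0.05  
t [320.  209.8] 63 top mid [ 0.48  -0.241  0.046] zmax 0.052 mn [ 0.463 -0.
t [343.1 218.6] 70 top mid [ 0.448 -0.318  0.044] zmax 0.049 mn [ 0.432 -0.
t [273.2 221.3] 62 top mid [ 0.445 -0.083  0.047] zmax 0.052 mn [ 0.429 -0.
t [207.  223.9] 74 top mid [0.443 0.
[... 554 characters left out ...]
065 mn [ 0.555 -0
s [264.1 164.8] 133 top mid [ 0.445 -0.081  0.043] zmax 0.048 mn [ 0.428 -0
s [250.3 195.9] 395 top mid [ 0.566 -0.018  0.096] zmax 0.104 mn [ 0.552 -0
s [348.3 215.1] 47 top mid [0.401 0.214 0.028] zmax 0.033 mn [0.388 0.193 0
s [304.  224.8] 176 top mid [0.615 0.222 0.181] zmax 0.187 mn [0.502 0.121 
s [325.1 248.4] 82 top mid [0.616 0.294 0.166] zmax 0.171 mn [0.605 0.285 0
s [201.3 261. ] 742 top mid [0.792 0.08  0.029] zmax 0.034 mn [0.761 0.032 
s [271.4 285.3] 1482 top mid [0.717 0.246 0.077] zmax 0.082 mn [0.682 0.2  
s [307.7 267. ] 245 top mid [0.61  0.259 0.047] zmax 0.052 mn [0.593 0.243 
s [277.2 371. ] 807 top mid [0.825 0.387 0.03 ] zmax 0.034 mn [0.8   0.349
```

View pics/t16.png

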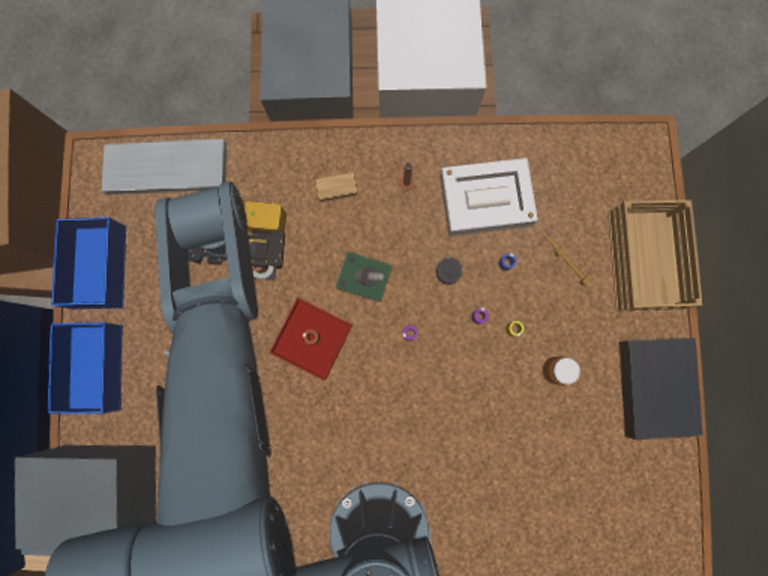

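View pics/s16.png

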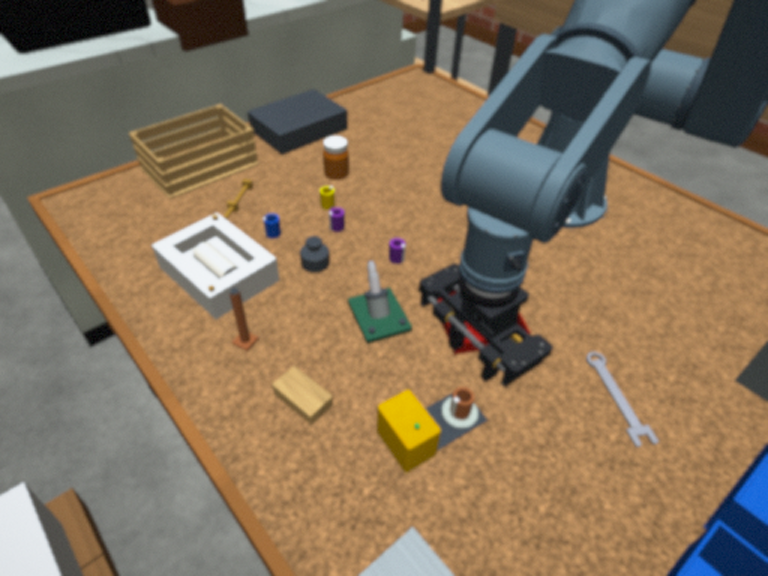

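The top view shows the tight sleeve upright in the tray at (310,337). The scene view shows the wide sleeve on the pad at (462,405). The bystanders and look-alikes read within a couple of millimetres of where they started, and the gripper is clear of everything.

Run:
```python
from cell import bot
print(bot.job_done())
```

```text
the job is handed in; nothing more can be done
None
```

Both sleeves were tried on the pin one at a time and put away, and the job was handed in at about 32 s of the 72 s allowed.

- **Near sleeve (bore measured about 18 mm):** It stopped on the cone with about 20 N. I put the stop at about 33 mm from the seat; taking the sleeve's position from the grasp reading instead gives about 31 mm. It stands upright in the red reject tray at about (0.443, 0.139).
- **Far sleeve (wide bore):** It slid over the cone with no contact force and stopped firmly on the seat, its underside within about 0.2 mm by my measurement. It stands upright on the white pad, about 0.8 mm off centre by the wrist camera and 1.6 mm by the scene camera. Its stripe points at −6.4° against the scanner's −7.5 to −8.5°.
- **Disagreements between checks:**
  - Both stops on the pin showed about 10 N of side force that I did not explain.
  - The held wide sleeve read 1.3 to 1.8° off the tool axis, but I pressed it lightly onto the pad before letting go.
- **Everything else:** The bystanders and look-alikes I re-measured were within about 2 mm of their starting positions. The wrench and draw spike were only checked by eye in the last pictures.

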